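# Load the circuit-board drying rack and start it

### The arm

A 6-joint arm with a two-finger parallel gripper is mounted at the origin on the work surface. World frame = base frame: x ahead of the robot, y to its left, z up, the work surface at z = 0. Lengths are in m, angles in rad, forces in N, time in s.
With the tool pointing down it reaches from about 0.425 to 0.95 m from the base axis. Payload 3.5 kg.
Tool frame: the origin (TCP) lies at the very end of the fingers, on their centre line; the grasp point (between the pads) lies 19 mm behind it; z points along the fingers, y is the direction in which the jaws open and shut (so a half turn about z gives the same grasp; the last joint's range is limited). The gripper opens to 85 mm and grips with 20 to 120 N. Pads are 22 mm wide; open, the fingers measure 114 mm over their backs; the gripper's body (76 mm by 85 mm) begins 54 mm behind the grasp point. The pads swing forward as they close: fully open they stand 13 mm farther back than shut.
Start: joints at [-1.323, 0.286, 1.577, -0, 1.279, -0.15], TCP at [0.262, -0.622, 0.231] pointing down, gripper open.
Joint ranges: [-2.77, 2.77], [-0.9, 2.22], [0.21, 2.48], [-1.53, 4.67], [0.24, 2.81], [-2.84, 2.84]. Speed limits (rad/s): [2.79, 2.79, 3.14, 3.14, 3.14, 3.14].

### API

Orientations are given as a unit quaternion [x, y, z, w].
In Python, from plant import ctrl, imaging gives the robot as it stands.
- The arm moves only by the shell command python3 -m creep 'ROWS' [OPENING] [FORCE]. ROWS is JSON, one flat list of numbers, 4 for each row, row after row: the shift along the tool's x, y, z in units of 25 mm (1.0 is 25 mm), then the turn about the tool's z in units of 5 degrees (1.0 is 5 degrees). A call has 1 to 20 rows; each row is the pose to reach, as a shift and turn from the pose commanded when the call began, along the tool's axes at that moment; what a row does not reach only later rows make up. A row lasts 1/12 s, in which the tool goes at most 41.7 mm and 7.16 degrees, less where a joint would pass 70% of its speed; a pose out of reach is approached as far as the arm can. A call with a gripper value outside its range is refused whole. OPENING is the closure in counts, from 0 (fully open) to 255 (shut), set as the call begins (- or left out, the last holds). The fingers move at their own pace and stop on an object; FORCE is the grip in N (left out, the last holds). Time passes only in rows, so rows that repeat a pose let the fingers close. It gives the time, the measured TCP pose, the force and the opening at its end, in the units of the state.
- ctrl.get_state(): the state, without advancing time (a new reading comes with each control period).
- imaging.read_camera(name): name is "scene" or "top" or "wrist"; returns the picture (420x560x3 uint8, red, green, blue); there is no depth.
- imaging.camera_info(name): a dict with "intrinsics" (3x3 intrinsics, pixels), "distortion" ([k1, k2, p1, p2, k3] as OpenCV has them; the pictures are not rectified), "origin" and "attitude" of the camera in the world. Camera axes: x right, y down, z forward; pixel columns grow to the right and rows downward; lengths in m; the calibration is good to about 2 mm. A picture is of the moment at which its call begins: read the wrist's pose just before it. camera_info takes no time and is no camera call; for the wrist camera it gives the pose at the moment of the call.
- ctrl.sign_off(): hands the job in, once; it reports no verdict.
Trained networks look in the newest picture that a camera, given by its name, has taken for a name from the list of things; names that differ only in an ending like _2 or _b are one class to them, and where a whole thing is asked for, a point or a joint stands for the part that bears it (a point fixed in the world has none). Each returns a list of dicts, best first, with "p" (0 to 1); they miss things now and then, are a little off and sometimes report something else, mostly with a low value. They report only what shows in the picture. A call takes as long as a camera call. They do not tell look-alikes from the thing itself.
- imaging.silhouettes(camera, name): "mask" (420x560 bool, what is visible of it) and "uv" ([column, row] in pixels, amid what is visible of it).
The state is a dict: "time": time; "qpos": joint angles; "dq": joint speeds; "joint_efforts": joint torques, N m; "eef_pos": TCP position; "tcp_rot": TCP orientation; "contact_force": force on the tool from outside, world axes, zero at the start; "wrist_torque": the same for the moment, N m; "opening": opening from 0.0 (shut) to 1.0 (fully open).
Only numpy, scipy, OpenCV 4.12 (cv2) and the standard library are available. Lean on these libraries where they do the work, as an engineer would, in place of code of your own. Each camera call takes 0.05 s, during which the arm holds its last target.

### The job

Get the rinsed circuit boards drying: first pull the red damper knob on the grey control box right out to its stop, then hang every wire basket on the table by its handle on a blue hook of the rack, one basket to a hook, any hook. Once they all hang, push the damper knob fully home, and only then turn the orange timer dial clockwise from the white dot past its click to the green dot. Leave the baskets hanging still, both controls released, and do not disturb the other things on the bench.

Things in the scene. Friction and masses are not known exactly. Their poses are not given: they have to be found in the camera images.
- basket1_handle (a point): middle of that basket's handle: a level 8 mm bar along the basket's y, 110 mm above its underside, on two 8 mm uprights at y = -48 and +48 mm. Its middle 26 mm is a yellow grip block 14 mm thick in x and z: pinch it from above, fingers closing along x. z is up when the basket stands or hangs straight
- basket2_handle (a point): middle of that basket's handle: a level 8 mm bar along the basket's y, 110 mm above its underside, on two 8 mm uprights at y = -48 and +48 mm. Its middle 26 mm is a yellow grip block 14 mm thick in x and z: pinch it from above, fingers closing along x. z is up when the basket stands or hangs straight
- basket3_handle (a point): middle of that basket's handle: a level 8 mm bar along the basket's y, 110 mm above its underside, on two 8 mm uprights at y = -48 and +48 mm. Its middle 26 mm is a yellow grip block 14 mm thick in x and z: pinch it from above, fingers closing along x. z is up when the basket stands or hangs straight
- basket4_handle (a point): middle of that basket's handle: a level 8 mm bar along the basket's y, 110 mm above its underside, on two 8 mm uprights at y = -48 and +48 mm. Its middle 26 mm is a yellow grip block 14 mm thick in x and z: pinch it from above, fingers closing along x. z is up when the basket stands or hangs straight
- hook1 (a point): where a hung handle bar's axis rests on hook 1: two blue 8 mm prongs at y = -30 and +30 mm, with room between for the fingers. Each slopes down from the rack's face (60 mm behind, +x) to its lowest point (axis 11 mm below this point), then up to a tip 30 mm in front (-x; axis 19 mm above). Lower the bar from above, basket's y along this y, either way round
- hook2 (a point): where a hung handle bar's axis rests on hook 2: two blue 8 mm prongs at y = -30 and +30 mm, with room between for the fingers. Each slopes down from the rack's face (60 mm behind, +x) to its lowest point (axis 11 mm below this point), then up to a tip 30 mm in front (-x; axis 19 mm above). Lower the bar from above, basket's y along this y, either way round
- hook3 (a point): where a hung handle bar's axis rests on hook 3: two blue 8 mm prongs at y = -30 and +30 mm, with room between for the fingers. Each slopes down from the rack's face (60 mm behind, +x) to its lowest point (axis 11 mm below this point), then up to a tip 30 mm in front (-x; axis 19 mm above). Lower the bar from above, basket's y along this y, either way round
- hook4 (a point): where a hung handle bar's axis rests on hook 4: two blue 8 mm prongs at y = -30 and +30 mm, with room between for the fingers. Each slopes down from the rack's face (60 mm behind, +x) to its lowest point (axis 11 mm below this point), then up to a tip 30 mm in front (-x; axis 19 mm above). Lower the bar from above, basket's y along this y, either way round
- rack: drying rack, fixed: white upright box 60 mm deep (x), 560 mm wide (y), 250 mm high, on a foot plate 6 mm thick, 460 mm wide, reaching 135 mm in front of its centre. Its front, with four blue hooks 130 mm apart (hook 1 at the +y end, rest points 221 mm above the table), faces its -x. Origin on the table under its centre
- damper (a joint): slide position of the red damper knob in m: 0 home, 0.035 out; both ends are stops. It snaps over a sprung detent at mid-travel (0.0175): up to about 7 N to get past, then it springs on to the far end and is held there; let go before the middle, it springs back
- damper_knob (a point): middle of the red damper knob's grip, on the front of the grey control box (120 x 150 x 80 mm high), 50 mm above the table: a level cylinder 28 mm across, 26 mm long, with a 38 mm flange at its outer end (13 to 19 mm out), on a thin rod. x points into the box: pull along -x, push along +x. 43 mm from the box's face at home. Grip from above, fingers closing along y
- timer (a joint): angle of the orange timer dial in rad, growing clockwise seen from above: 0 off (white dot), 1.2 running (green dot); both ends are stops. It snaps over a sprung detent half way, at 0.6: up to about 0.15 N m to get past, then it springs on to 1.2 and is held there; let go before the middle, it springs back to 0
- timer_grip (a point): on the axis of the timer dial on top of the control box, 108 mm above the table: the orange grip bar is 46 mm long (this frame's x), 14 mm thick (y) and reaches from 18 mm below to 12 mm above this point. A white stripe on its -x end points to the dots. The frame turns with the dial. The box's top lies 28 mm below this point
- basket1: wire basket with circuit boards in it (may be absent): 70 mm along x, 100 mm along y, 50 mm high, open on top, about 160 g, with a rigid stirrup handle above. Origin: centre of its underside
- basket2: wire basket with circuit boards in it (may be absent): 70 mm along x, 100 mm along y, 50 mm high, open on top, about 160 g, with a rigid stirrup handle above. Origin: centre of its underside
- basket3: wire basket with circuit boards in it (may be absent): 70 mm along x, 100 mm along y, 50 mm high, open on top, about 160 g, with a rigid stirrup handle above. Origin: centre of its underside
- basket4: wire basket with circuit boards in it (may be absent): 70 mm along x, 100 mm along y, 50 mm high, open on top, about 160 g, with a rigid stirrup handle above. Origin: centre of its underside
- phone: black phone, 75 x 150 x 9 mm, lying flat; leave alone
- glass: drinking glass, 80 mm across, 120 mm tall; leave alone
- stone1: dark polished stone, 40 mm across, 15 mm high; leave alone
- stone2: dark polished stone, 40 mm across, 15 mm high; leave alone
- stone3: dark polished stone, 40 mm across, 15 mm high; leave alone
- pen: purple pen, 110 mm long, 8 mm thick; leave alone
- adapter: black power adapter, 50 x 80 x 30 mm; leave alone
Not all that is in view belongs to the job. What is shaped like the basket3 but purple or turquoise is not meant.

How it is judged:
On the way, in this order (a step that is already met when the one before it is completed fails the run):
1. the damper knob is pulled out past its detent, the timer still off (value of joint damper above 0.03 m and value of joint timer below 0.25 rad), for 0.2 s.
2. every basket present hangs by its handle on a hook, the damper still out and the timer still off (all of step 1 and (distance between basket1_handle and hook1 below 0.025 m or distance between basket1_handle and hook2 below 0.025 m or distance between basket1_handle and hook3 below 0.025 m or distance between basket1_handle and hook4 below 0.025 m) and angle between each of basket1_handle, basket2_handle, basket3_handle, basket4_handle's own z axis and vertical below 0.4 rad and contact force between each of basket1, basket2, basket3, basket4 and rack above 0.4 N and (distance between basket2_handle and hook1 below 0.025 m or distance between basket2_handle and hook2 below 0.025 m or distance between basket2_handle and hook3 below 0.025 m or distance between basket2_handle and hook4 below 0.025 m) and (distance between basket3_handle and hook1 below 0.025 m or distance between basket3_handle and hook2 below 0.025 m or distance between basket3_handle and hook3 below 0.025 m or distance between basket3_handle and hook4 below 0.025 m) and (distance between basket4_handle and hook1 below 0.025 m or distance between basket4_handle and hook2 below 0.025 m or distance between basket4_handle and hook3 below 0.025 m or distance between basket4_handle and hook4 below 0.025 m)), for 0.3 s.
3. the damper knob is pushed home, the timer still off (value of joint damper below 0.004 m and value of joint timer below 0.25 rad), for 0.2 s.
4. the timer dial is turned past its click, the damper still home (value of joint timer above 1.05 rad and value of joint damper below 0.004 m), for 0.2 s.
At the end, for the whole second after the job is handed in: The damper is home (under 4 mm out), the timer rests past its click (over 1.05 rad), and every basket present hangs on the rack: handle centre within 25 mm of a hook's rest point, tilted less than 0.4 rad, its weight on the rack, still (under 0.1 m/s) (all of step 4 and (distance between basket1_handle and hook1 below 0.025 m or distance between basket1_handle and hook2 below 0.025 m or distance between basket1_handle and hook3 below 0.025 m or distance between basket1_handle and hook4 below 0.025 m) and angle between each of basket1_handle, basket2_handle, basket3_handle, basket4_handle's own z axis and vertical below 0.4 rad and contact force between each of basket1, basket2, basket3, basket4 and rack above 0.4 N and linear speed of each of basket1, basket2, basket3, basket4 below 0.1 m/s and (distance between basket2_handle and hook1 below 0.025 m or distance between basket2_handle and hook2 below 0.025 m or distance between basket2_handle and hook3 below 0.025 m or distance between basket2_handle and hook4 below 0.025 m) and (distance between basket3_handle and hook1 below 0.025 m or distance between basket3_handle and hook2 below 0.025 m or distance between basket3_handle and hook3 below 0.025 m or distance between basket3_handle and hook4 below 0.025 m) and (distance between basket4_handle and hook1 below 0.025 m or distance between basket4_handle and hook2 below 0.025 m or distance between basket4_handle and hook3 below 0.025 m or distance between basket4_handle and hook4 below 0.025 m)); the robot touches nothing.
It fails at once if a bystander (phone, glass, stone, pen, adapter) is shifted more than 5 cm (distance of any of phone, glass, stone1, stone2, stone3, pen, adapter from where it was at the start of the episode above 0.05 m).
It fails at once if the glass is knocked over (angle between glass's own z axis and vertical above 0.6 rad).
Of basket1, basket2, basket3, basket4 only 3 to 4 are there at a start; the rules pass over those that are not, and their reading is None.
At some moment in a run one of basket1, basket2, basket3, basket4 may be knocked a few centimetres aside while the robot is not near it.
It also fails if it takes over 208 s, if anything falls off the work surface, if the arm or the gripper's body presses on something with over 40 N, if the wrist force passes 120 N, or if a joint passes its speed limit or range.

## Working session

There is one attempt and no reset: what is moved stays moved. The work goes in short steps, Python scripts to look and compute and a shell command to move; the robot and the scene stay as the last step left them, time stands still between calls to the robot, and variables do not carry over. Pictures are saved under pics/ and viewed, and the job is handed in when it is done.

```bash
ls; mkdir -p pics; python3 - <<'E'
from plant import ctrl, imaging
import cv2
s=ctrl.get_state(); print(s)
for c in ["scene","top","wrist"]:
    im=imaging.read_camera(c); cv2.imwrite(f"pics/{c}0.png",im[:,:,::-1])
    print(c,imaging.camera_info(c))
E
```

```text
pics
{'time': 0.0, 'qpos': array([-1.32300105e+00,  2.87175409e-01,  1.57821470e+00,  1.81913013e-06,
        1.27860873e+00, -1.50028566e-01]), 'dq': array([-0.00057382,  0.00027921,  0.00048949, -0.00066351, -0.00180347,
       -0.00015953]), 'joint_efforts': array([-2.44039247e-04, -4.05981517e+01, -2.92625999e+01, -1.30443191e-04,
        5.88085939e-03,  5.96388261e-06]), 'eef_pos': array([ 0.2613462 , -0.62162041,  0.22992028]), 'tcp_rot': array([ 9.80281508e-01,  1.97602422e-01, -5.79181005e-05, -1.20169751e-03]), 'contact_force': array([-1.01420694,  0.50152587, -0.08764206]), 'wrist_torque': array([-0.01062976,  0.06710261, -0.03221611]), 'opening': 1.0008793192193437}
scene {'intrinsics': array([[396.51189226,   0.        , 285.47841193],
       [  0.        , 396.51189226, 215.12572368],
       [  0.        ,   0.        ,   1.        ]]), 'distortion': array([-0.11613198,  0.        ,  0.        ,  0.        ,  0.        ]), 'origin': array([ 1.22793679, -0.1012736 ,  1.05758609]), 'attitude': array([ 0.74590984,  0.57819842, -0.19975105, -0.26344756])}
top {'intrinsics': array([[434.58346833,   0.        , 289.48039394],
       [  0.        , 434.58346833, 212.93112934],
       [  0.        ,   0.        ,   1.        ]]), 'distortion': array([-0.04599519,  0.        ,  0.        ,  0.        ,  0.        ]), 'origin': array([0.35617222, 0.09162843, 1.39739523]), 'attitude': array([ 0.71306269, -0.69693684,  0.04921457, -0.05829726])}
wrist {'intrinsics': array([[290.22509389,   0.        , 275.37789456],
       [  0.        , 290.22509389, 212.00285295],
       [  0.        ,   0.        ,   1.        ]]), 'distortion': array([-0.06303031,  0.        ,  0.        ,  0.        ,  0.        ]), 'origin': array([ 0.32493333, -0.59466739,  0.37242649]), 'attitude': array([ 0.82528665, -0.54815319, -0.07640178,  0.11221758])}
```

View pics/top0.png

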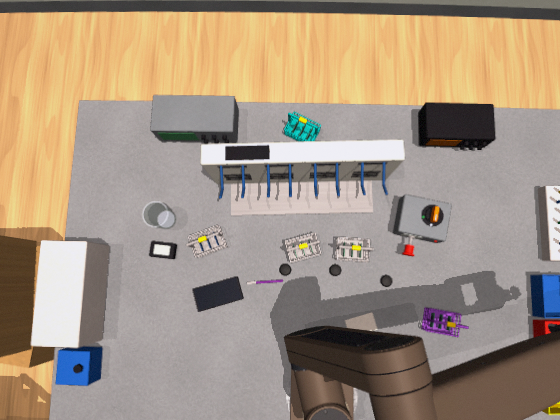

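View pics/scene0.png

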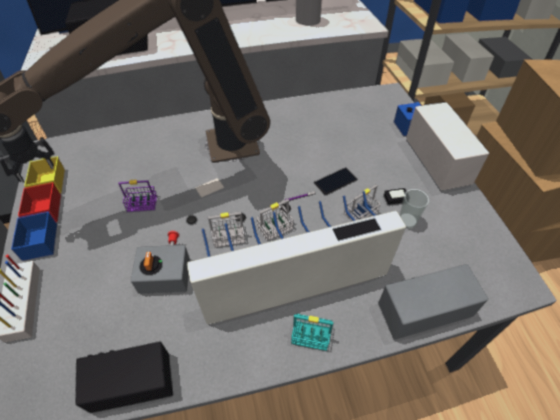

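View pics/wrist0.png

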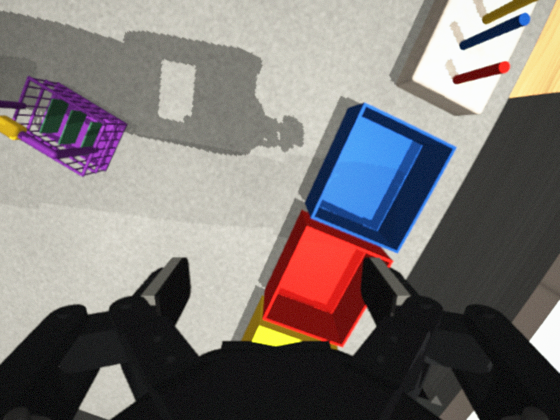

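```bash
cat > h.py <<'E'
from plant import ctrl, imaging
import numpy as np, cv2
from scipy.spatial.transform import Rotation as R
def cam(n): 
    i=imaging.camera_info(n); i['R']=R.from_quat(i['attitude']).as_matrix(); return i
def ray(i,uv):
    p=cv2.undistortPoints(np.array(uv,float).reshape(-1,1,2),i['intrinsics'],i['distortion']).reshape(-1,2)
    return np.c_[p,np.ones(len(p))]@i['R'].T
def onz(i,uv,z):
    d=ray(i,uv); o=i['origin']; return o+d*((z-o[2])/d[:,2])[:,None]
def proj(i,P):
    P=(np.array(P,float).reshape(-1,3)-i['origin'])@i['R']
    return cv2.projectPoints(P,np.zeros(3),np.zeros(3),i['intrinsics'],i['distortion'])[0].reshape(-1,2)
def tri(i1,uv1,i2,uv2):
    a,b=ray(i1,[uv1])[0],ray(i2,[uv2])[0]; a/=np.linalg.norm(a); b/=np.linalg.norm(b)
    o1,o2=i1['origin'],i2['origin']
    t=np.linalg.lstsq(np.c_[a,-b],o2-o1,rcond=None)[0]
    p,q=o1+a*t[0],o2+b*t[1]; return (p+q)/2,np.linalg.norm(p-q)
def save(im,name): cv2.imwrite(f'pics/{name}.png',im[:,:,::-1])
def blobs(im,lo,hi,amin=8):
    h=cv2.cvtColor(im,cv2.COLOR_RGB2HSV); m=cv2.inRange(h,np.array(lo),np.array(hi))
    n,l,st,c=cv2.connectedComponentsWithStats(m)
    return [(c[k].round(1),int(st[k,4]),st[k,:4]) for k in range(1,n) if st[k,4]>=amin],l
E
python3 - <<'E'
from h import *
T=cv2.imread('pics/top0.png')[:,:,::-1]; S=cv2.imread('pics/scene0.png')[:,:,::-1]
it,isc=cam('top'),cam('scene')
for n,im,i in(('top',T,it),('scene',S,isc)):
    for c,a,_ in blobs(im,(22,150,120),(34,255,255))[0]: print(n,'yellow',c,a,onz(i,c,.114).round(3))
    for c,a,_ in blobs(im,(0,180,120),(6,255,255))[0]: print(n,'red',c,a,onz(i,c,.06).round(3))
    for c,a,_ in blobs(im,(8,180,150),(20,255,255))[0]: print(n,'orange',c,a,onz(i,c,.12).round(3))
up=lambda im,x,y,w,h,k: cv2.resize(im[y:y+h,x:x+w],None,fx=k,fy=k,interpolation=cv2.INTER_CUBIC)
save(up(T,185,130,280,150,2.8),'topc'); save(up(S,120,170,280,160,2.8),'scenec')
E
```

```text
top yellow [302.6 119.6] 35 [[0.846 0.077 0.114]]
top yellow [201.9 238.7] 41 [[0.47  0.369 0.114]]
top yellow [302.9 245.6] 37 [[0.456 0.069 0.114]]
top yellow [356.  247.3] 45 [[ 0.455 -0.088  0.114]]
top yellow [450.7 324.3] 30 [[ 0.238 -0.363  0.114]]
top yellow [553.8 408. ] 73 [[ 0.007 -0.656  0.114]]
top red [408.4 250.1] 88 [[ 0.454 -0.257  0.06 ]]
top red [549.8 325.2] 87 [[ 0.234 -0.687  0.06 ]]
top orange [435.6 213. ] 57 [[ 0.561 -0.325  0.12 ]]
scene yellow [ 44.1 172.2] 411 [[ 0.106 -0.676  0.114]]
scene yellow [132.7 181.9] 15 [[ 0.239 -0.362  0.114]]
scene yellow [366.9 190.9] 8 [[0.468 0.374 0.114]]
scene yellow [274.5 205.5] 22 [[0.455 0.071 0.114]]
scene yellow [224.3 215. ] 19 [[ 0.454 -0.086  0.114]]
scene yellow [313.2 318.9] 33 [[0.844 0.078 0.114]]
scene red [ 40.7 203.4] 282 [[ 0.2  -0.7   0.06]]
scene red [172.7 235.9] 54 [[ 0.452 -0.255  0.06 ]]
scene orange [146.8 261.5] 31 [[ 0.57  -0.325  0.12 ]]
```

```bash
ls pics
```

```text
scene0.png
scenec.png
top0.png
topc.png
wrist0.png
```

View pics/topc.png

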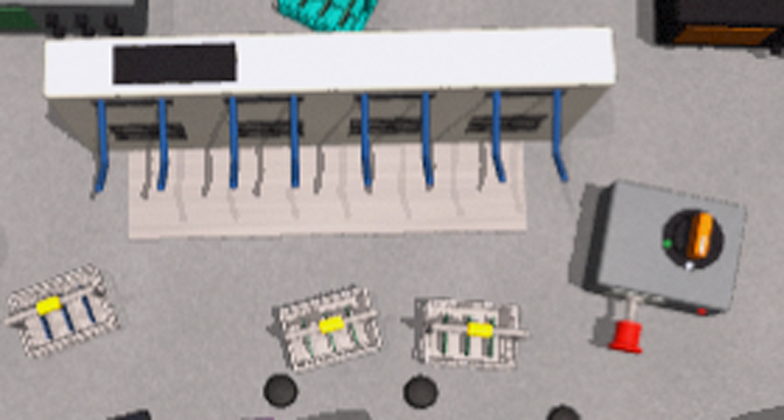

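View pics/scenec.png

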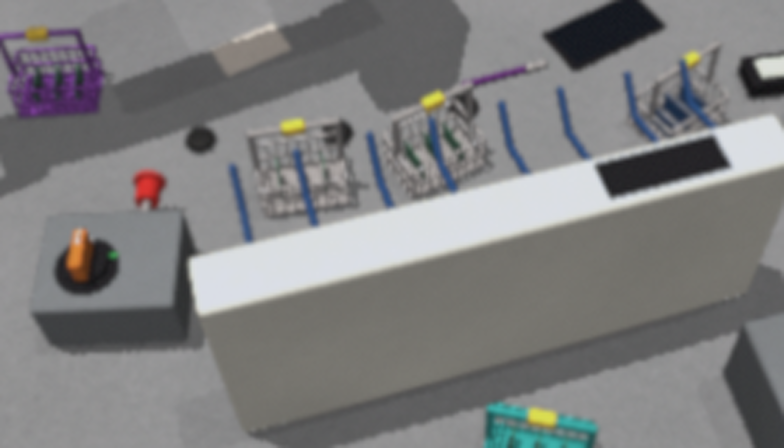

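```bash
python3 - <<'E'
from h import *
it=cam('top')
f=lambda p:[185+p[0]/2.8-.3,130+p[1]/2.8-.3]
def P(name,pts,z):
    r=onz(it,[f(p) for p in pts],z); print(name,r.round(4).tolist()); return r
a=P('rackfront',[(45,97),(613,84)],.25)
b=P('rackback',[(46,42),(613,28)],.25)
for q in(a,b): d=q[0]-q[1]; print(np.linalg.norm(d),np.degrees(np.arctan2(-d[0],d[1])))
P('tips',[(99,189),(162,187),(234,187),(296,185),(368,185),(428,184),(502,180),(565,179)],.24)
P('boxtop',[(615,181),(745,205),(722,313),(600,293)],.08)
P('knob',[(626,340)],.05)
P('dial',[(701,238)],.108); 
P('white',[(688,266)],.082);P('green',[(668,243)],.082)
# foot plate front corners
P('foot',[(129,238),(525,230)],.006)
for n in['basket1','rack','damper_knob','timer_grip','phone']:
    imaging.read_camera('top')
    for r in imaging.silhouettes('top',n):
        m=r['mask']; 
        if n.startswith('b'):
            rr=cv2.minAreaRect(np.argwhere(m)[:,::-1].astype(np.float32)); print(n,r['uv'],round(r['p'],2),m.sum(),rr)
        else: print(n,r['uv'],round(r['p'],2),m.sum())
E
```

```text
rackfront [[0.6609, 0.3539, 0.25], [0.6856, -0.199, 0.25]]
rackback [[0.7166, 0.3561, 0.25], [0.7423, -0.2001, 0.25]]
0.5535152207625061 2.5554765388194167
0.5568808314361313 2.65126370919561
tips [[0.5726, 0.2983, 0.24], [0.5759, 0.2371, 0.24], [0.5774, 0.1672, 0.24], [0.5806, 0.1072, 0.24], [0.5821, 0.0376, 0.24], [0.5844, -0.0205, 0.24], [0.5899, -0.0921, 0.24], [0.5923, -0.1532, 0.24]]
boxtop [[0.6239, -0.2423, 0.08], [0.6002, -0.3858, 0.08], [0.4804, -0.3567, 0.08], [0.4994, -0.2239, 0.08]]
knob [[0.4511, -0.2593, 0.05]]
dial [[0.558, -0.3268, 0.108]]
white [[0.5309, -0.3202, 0.082]]
green [[0.5557, -0.2988, 0.082]]
foot [[0.5594, 0.3024, 0.006], [0.5788, -0.1557, 0.006]]
basket1 [303.8, 247.9] 0.97 806 ((302.6692199707031, 246.953857421875), (24.46991539001465, 34.6437873840332), 74.74488067626953)
basket1 [206.2, 241.9] 0.95 825 ((205.95208740234375, 241.20550537109375), (24.22751808166504, 37.45316696166992), 69.44395446777344)
basket1 [438.9, 321.7] 0.93 870 ((444.3280334472656, 322.1960144042969), (46.331336975097656, 23.344552993774414), 10.30484676361084)
basket1 [354.6, 245.7] 0.77 807 ((353.6770324707031, 248.8451690673828), (36.58545684814453, 23.547725677490234), 3.814074993133545)
basket1 [301.2, 129.0] 0.73 813 ((300.6000061035156, 129.30001831054688), (35.329872131347656, 25.93838882446289), 26.56505012512207)
basket1 [302.3, 171.5] 0.66 12393 ((302.5986633300781, 177.24188232421875), (72.02703857421875, 205.9210662841797), 88.66777801513672)
rack [303.5, 172.8] 0.7 12509
damper_knob [409.3, 252.5] 0.49 141
damper_knob [206.9, 238.5] 0.37 818
timer_grip [435.1, 212.4] 0.62 230
phone [333.3, 267.8] 0.51 91
```

```bash
cat >> h.py <<'E'
def tool():
    s=ctrl.get_state(); M=R.from_quat(s['tcp_rot']).as_matrix()
    return s,M,np.degrees(np.arctan2(M[1,0],M[0,0]))
def to(x,y,z,yaw):
    s,M,w=tool(); d=M.T@(np.array([x,y,z])-s['eef_pos'])/.025
    t=((w-yaw)+180)%360-180
    print('t',round(s['time'],2),'tcp',s['eef_pos'].round(4),'yaw',round(w,1),'F',s['contact_force'].round(1),'op',round(s['opening'],3),'-> units',d.round(2),'turn',round(t/5,2))
E
python3 - <<'E'
from h import *
to(.42,-.25,.22,-9)
E
```

```text
t 0.65 tcp [ 0.2615 -0.6223  0.2314] yaw 22.8 F [-0.9  0.   0.4] op 0.999 -> units [ 11.61 -11.27   0.45] turn 6.36
```

Look-alikes in the top view: white baskets at (202,239), (303,246) and (356,247) are the wanted ones. Purple (451,324) and turquoise (303,120) are decoys. The damper knob is the red cylinder at (408,250), not the small red button on the box or the red bin at (550,325). The crops confirm this, so I'm moving above the knob.

```bash
python3 -m creep '[2,-2,0,1, 4,-4,0,2, 6,-6,0,3, 8,-8,0.3,4.5, 10,-10,0.4,6, 11.6,-11.3,0.4,6.4, 11.6,-11.3,0.4,6.4, 11.6,-11.3,0.4,6.4, 11.6,-11.3,0.4,6.4, 11.6,-11.3,0.4,6.4, 11.6,-11.3,0.4,6.4, 11.6,-11.3,0.4,6.4, 11.6,-11.3,0.4,6.4, 11.6,-11.3,0.4,6.4]' 0 40; python3 - <<'E'
from h import *
to(.42,-.25,.22,-9)
i=cam('wrist'); im=imaging.read_camera('wrist'); save(im,'w1')
for c,a,_ in blobs(im,(0,180,100),(6,255,255),30)[0]: print('red',c,a,onz(i,c,.05).round(4))
for c,a,_ in blobs(im,(8,180,150),(20,255,255),30)[0]: print('or',c,a,onz(i,c,.12).round(4))
E
```

```text
time: 1.82
eef_pos: [0.4192, -0.2505, 0.2215]
tcp_rot: [0.997, -0.081, 0.0, 0.0]
contact_force: [-0.4, 0.7, -0.0]
opening: 1.001
t 1.82 tcp [ 0.4192 -0.2505  0.2215] yaw -9.3 F [-0.4  0.7 -0. ] op 1.001 -> units [ 0.03 -0.03  0.06] turn -0.06
red [279. 164.] 784 [[ 0.4527 -0.2587  0.05  ]]
or [343.6  24.1] 784 [[ 0.5575 -0.3244  0.12  ]]
```

View pics/w1.png

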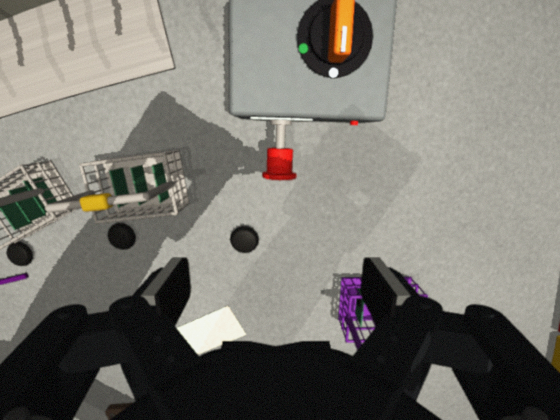

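```bash
python3 - <<'E'
from h import *
i=cam('wrist')
e=onz(i,[(233,117),(384,121)],.08); d=e[0]-e[1]; print('front',e.round(4),np.degrees(np.arctan2(-d[0],d[1])),np.linalg.norm(d))
e=onz(i,[(240,0),(233,117)],.08); e2=onz(i,[(395,10),(385,118)],.08)
for e in (onz(i,[(231,8),(232,110)],.08),e2): d=e[0]-e[1];print('side',np.degrees(np.arctan2(d[1],d[0])))
for uv,z in(((280.5,149),.06),((279.5,173),.064),((279.5,181),.060),((281,125),.05),((333,72),.082),((303.5,48.5),.082)): print(uv,onz(i,[uv],z).round(4))
E
```

```text
front [[ 0.5063 -0.2234  0.08  ]
 [ 0.4803 -0.3636  0.08  ]] -10.508301377987411 0.14252583098371316
side -10.412862108686559
side -10.581977333406872
(280.5, 149) [[ 0.4686 -0.2628  0.06  ]]
(279.5, 173) [[ 0.4449 -0.2579  0.064 ]]
(279.5, 181) [[ 0.4359 -0.2565  0.06  ]]
(281, 125) [[ 0.4922 -0.2673  0.05  ]]
(333, 72) [[ 0.5302 -0.3203  0.082 ]]
(303.5, 48.5) [[ 0.5538 -0.2967  0.082 ]]
```

```bash
python3 - <<'E'
from h import *
to(.456,-.2603,.032,-10.5)
E
```

```text
t 1.87 tcp [ 0.4191 -0.2507  0.2215] yaw -9.3 F [-0.1  0.4  0.5] op 0.999 -> units [1.52 0.14 7.58] turn 0.24
```

```bash
python3 -m creep '[0.8,0.1,1,0.24, 1.52,0.14,2,0.24, 1.52,0.14,3,0.24, 1.52,0.14,4,0.24, 1.52,0.14,5,0.24, 1.52,0.14,6,0.24, 1.52,0.14,7,0.24, 1.52,0.14,7.58,0.24, 1.52,0.14,7.58,0.24, 1.52,0.14,7.58,0.24]' 0 40; python3 -m creep '[0,0,0,0, 0,0,0,0, 0,0,0,0, 0,0,0,0, 0,0,0,0, 0,0,0,0, 0,0,0,0, 0,0,0,0, 0,0,0,0, 0,0,0,0]' 255 60;  python3 - <<'E'
from h import *
to(.456,-.2603,.032,-10.5)
im=imaging.read_camera('wrist'); save(im,'w2')
E
```

```text
time: 2.7
eef_pos: [0.4556, -0.2597, 0.0311]
tcp_rot: [0.996, -0.092, -0.001, -0.001]
contact_force: [1.3, -0.7, 1.1]
opening: 0.996
time: 3.53
eef_pos: [0.4567, -0.261, 0.0333]
tcp_rot: [0.996, -0.09, 0.001, 0.002]
contact_force: [-3.6, -4.5, 3.7]
opening: 0.302
t 3.53 tcp [ 0.4567 -0.261   0.0333] yaw -10.4 F [-3.6 -4.5  3.7] op 0.302 -> units [-0.03 -0.02  0.05] turn 0.02
```

View pics/w2.png

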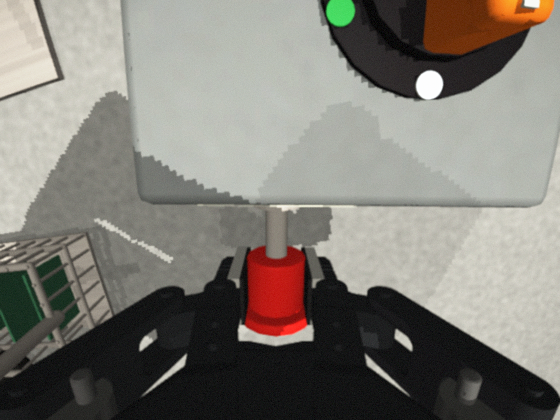

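The red knob at (276,285) is held between the pads. Pulling it now.

```bash
python3 -m creep '[-0.3,0,0,0, -0.6,0,0,0, -0.9,0,0,0, -1.2,0,0,0, -1.45,0,0,0, -1.5,0,0,0, -1.5,0,0,0, -1.5,0,0,0, -1.5,0,0,0]';  python3 - <<'E'
from h import *
to(.456,-.2603,.032,-10.5)
im=imaging.read_camera('wrist'); save(im,'w3')
E
```

```text
time: 4.33
eef_pos: [0.4223, -0.2544, 0.0334]
tcp_rot: [0.996, -0.091, 0.004, 0.003]
contact_force: [7.0, -5.3, -2.5]
opening: 0.307
t 4.33 tcp [ 0.4223 -0.2544  0.0334] yaw -10.5 F [ 7.  -5.3 -2.5] op 0.307 -> units [ 1.37 -0.01  0.07] turn 0.01
```

View pics/w3.png

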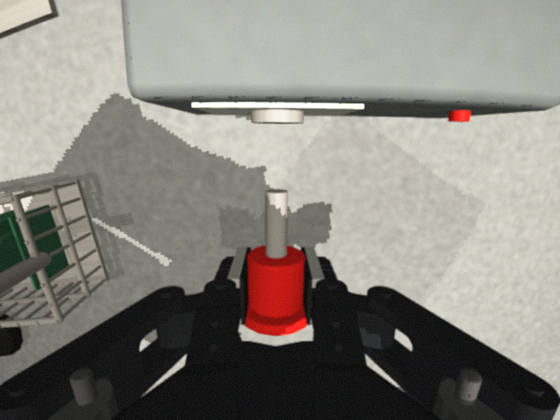

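```bash
python3 -m creep '[0.1,0,0,0, 0.1,0,0,0, 0.1,0,0,0, 0.1,0,0,0, 0.1,0,0,0]' 40; python3 -m creep '[0,0,-0.7,0, 0,0,-1.5,0, 0,0,-3,0, 0,0,-4.5,0, 0,0,-6,0, 0,0,-7,0, 0,0,-7,0, 0,0,-7,0]';  python3 - <<'E'
from h import *
to(.42,-.08,.22,90)
i=cam('wrist');im=imaging.read_camera('wrist'); save(im,'w4')
for c,a,_ in blobs(im,(0,180,100),(6,255,255),30)[0]: print('red',c,a,onz(i,c,.05).round(4))
for c,a,b in blobs(im,(22,150,120),(34,255,255),30)[0]: print('y',c,a,b,onz(i,c,.114).round(4))
E
```

```text
time: 4.8
eef_pos: [0.4215, -0.2521, 0.0315]
tcp_rot: [0.996, -0.091, -0.001, -0.0]
contact_force: [-0.2, 0.7, 0.0]
opening: 0.845
time: 5.47
eef_pos: [0.4226, -0.2532, 0.2088]
tcp_rot: [0.996, -0.091, 0.002, 0.001]
contact_force: [-0.2, 0.3, 0.3]
opening: 0.84
t 5.47 tcp [ 0.4226 -0.2532  0.2088] yaw -10.4 F [-0.2  0.3  0.3] op 0.84 -> units [-1.35 -6.8  -0.47] turn -20.08
red [276.  203.7] 841 [[ 0.4168 -0.2518  0.05  ]]
y [ 84.2 214. ] 429 [ 69 205  30  18] [[ 0.4537 -0.0879  0.114 ]]
y [413.9 365. ] 267 [403 357  22  16] [[ 0.2378 -0.3639  0.114 ]]
```

View pics/w4.png

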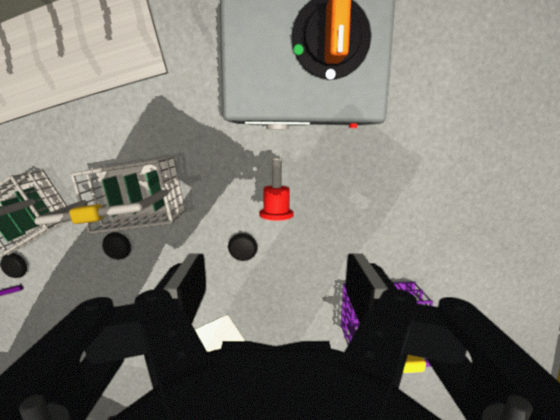

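The knob now stands out at (276,204) and stays there. Next is basket C, whose yellow grip is at (84,214).

```bash
python3 -m creep '[0,-1,-0.5,-1.4, 0,-2,-1,-2.8, 0.3,-3,-1.6,-4.2, 0.4,-4.2,-1.6,-5.6, 0.4,-4.2,-1.6,-7, 0.4,-4.2,-1.6,-8.4, 0.4,-4.2,-1.6,-9.8, 0.4,-4.2,-1.6,-11.2, 0.4,-4.2,-1.6,-12.6, 0.4,-4.2,-1.6,-14, 0.4,-4.2,-1.6,-15.4, 0.4,-4.2,-1.6,-16.8, 0.4,-4.2,-1.6,-18.2, 0.4,-4.2,-1.6,-20, 0.4,-4.2,-1.6,-20, 0.4,-4.2,-1.6,-20, 0.4,-4.2,-1.6,-20]' 0;  python3 - <<'E'
from h import *
to(.45,-.15,.25,90)
i=cam('wrist');im=imaging.read_camera('wrist'); save(im,'w5')
for c,a,b in blobs(im,(22,150,120),(34,255,255),30)[0]: print('y',c,a,b,onz(i,c,.114).round(4))
E
```

```text
time: 6.93
eef_pos: [0.4499, -0.1507, 0.2446]
tcp_rot: [0.71, 0.704, -0.001, -0.002]
contact_force: [-0.0, 0.2, -0.4]
opening: 0.998
t 6.93 tcp [ 0.4499 -0.1507  0.2446] yaw 89.5 F [-0.   0.2 -0.4] op 0.998 -> units [ 0.03  0.   -0.21] turn -0.1
y [278.3 138.2] 395 [271 124  16  29] [[ 0.4531 -0.0872  0.114 ]]
y [103.2 375.1] 170 [ 97 367  13  17] [[ 0.2371 -0.3631  0.114 ]]
```

View pics/w5.png

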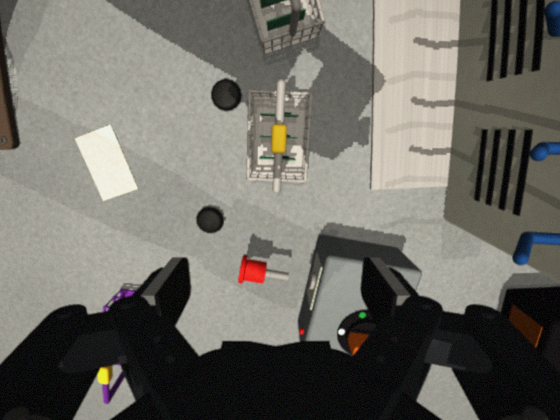

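```bash
cat >> h.py <<'E'
def bar(i,a,b,z=.112):
    e=onz(i,[a,b],z); d=e[0]-e[1]; print('bar mid',e.mean(0).round(4),'len',np.linalg.norm(d).round(3),'ang',np.degrees(np.arctan2(d[1],d[0])).round(1))
E
python3 - <<'E'
from h import *
i=cam('wrist')
bar(i,(281,83),(277,189))
im=cv2.imread('pics/w5.png'); cv2.imwrite('pics/w5c.png',cv2.resize(im[70:210,220:340],None,fx=4,fy=4,interpolation=cv2.INTER_CUBIC))
E
```

```text
bar mid [ 0.454  -0.0873  0.112 ] len 0.096 ang 87.5
```

View pics/w5c.png

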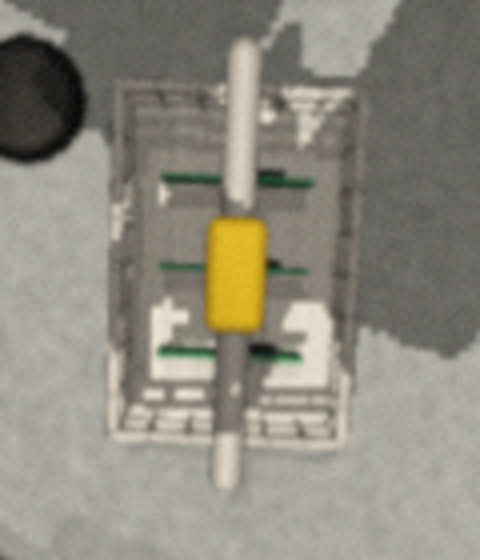

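The crop shows the white basket C with its yellow block at the crop's (237,275), and the handle bar at about 87.5°. Going down to grip it.

```bash
python3 - <<'E'
from h import *
to(.4535,-.0873,.0905,87.5)
E
```

```text
t 6.98 tcp [ 0.4501 -0.1508  0.2451] yaw 89.5 F [-0.9  0.8  0.1] op 0.997 -> units [2.53 0.13 6.19] turn 0.41
```

```bash
python3 -m creep '[1.3,0,0.5,0.4, 2.53,0.13,1,0.4, 2.53,0.13,2,0.4, 2.53,0.13,3,0.4, 2.53,0.13,4,0.4, 2.53,0.13,5,0.4, 2.53,0.13,6,0.4, 2.53,0.13,6.19,0.4, 2.53,0.13,6.19,0.4, 2.53,0.13,6.19,0.4]' 0 40; python3 -m creep '[0,0,0,0, 0,0,0,0, 0,0,0,0, 0,0,0,0, 0,0,0,0, 0,0,0,0, 0,0,0,0, 0,0,0,0, 0,0,0,0, 0,0,0,0]' 255 60;  python3 - <<'E'
from h import *
to(.4535,-.0873,.0905,87.5)
im=imaging.read_camera('wrist'); save(im,'w6')
E
```

```text
time: 7.82
eef_pos: [0.4548, -0.0881, 0.0926]
tcp_rot: [0.722, 0.692, 0.0, 0.0]
contact_force: [0.6, -0.6, 0.2]
opening: 1.003
time: 8.65
eef_pos: [0.4544, -0.0881, 0.0925]
tcp_rot: [0.722, 0.692, -0.0, -0.0]
contact_force: [-3.3, -0.1, 6.2]
opening: 0.148
t 8.65 tcp [ 0.4544 -0.0881  0.0925] yaw 87.6 F [-3.3 -0.1  6.2] op 0.148 -> units [ 0.03 -0.04  0.08] turn 0.02
```

View pics/w6.png

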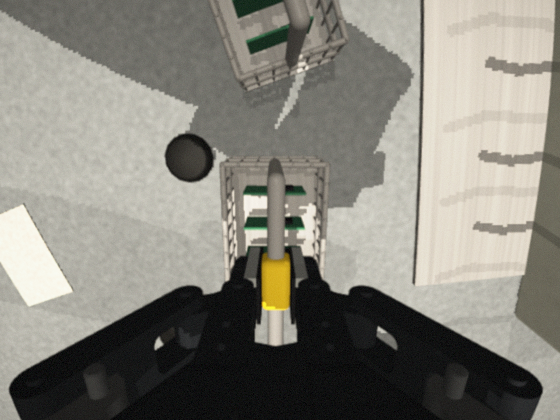

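```bash
python3 -m creep '[0,0,-0.3,0, 0,0,-0.8,0, 0,0,-1.6,0, 0,0,-2.4,0, 0,0,-3.2,0, 0,0,-4,0, 0,0,-4.8,0, 0,0,-5.4,0, 0,0,-5.8,0, 0,0,-5.8,0, 0,0,-5.8,0]';  python3 - <<'E'
from h import *
to(.5318,-.1238,.2405,92.6)
im=imaging.read_camera('wrist'); save(im,'w7')
E
```

```text
time: 9.62
eef_pos: [0.4544, -0.0879, 0.2367]
tcp_rot: [0.722, 0.692, 0.0, 0.0]
contact_force: [0.1, 0.6, -1.7]
opening: 0.151
t 9.62 tcp [ 0.4544 -0.0879  0.2367] yaw 87.6 F [ 0.1  0.6 -1.7] op 0.151 -> units [-1.31  3.15 -0.15] turn -1.0
```

View pics/w7.png

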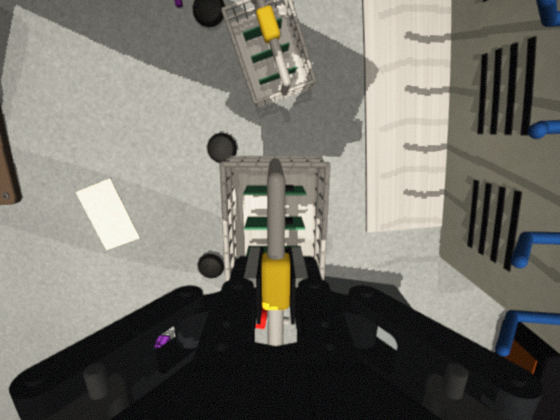

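```bash
python3 -m creep '[-0.4,0.8,-0.15,-0.5, -0.9,1.6,-0.15,-1, -1.3,2.4,-0.15,-1, -1.31,3,-0.15,-1, -1.31,3.15,-0.15,-1, -1.31,3.15,-0.15,-1, -1.31,3.15,-0.15,-1, -1.31,3.15,-0.15,-1]';  python3 - <<'E'
from h import *
to(.6217,-.1198,.2405,92.6)
im=imaging.read_camera('wrist'); save(im,'w8')
E
```

```text
time: 10.33
eef_pos: [0.5307, -0.1235, 0.24]
tcp_rot: [0.691, 0.723, -0.0, -0.001]
contact_force: [-0.1, 0.0, -1.4]
opening: 0.151
t 10.33 tcp [ 0.5307 -0.1235  0.24  ] yaw 92.6 F [-0.1  0.  -1.4] op 0.151 -> units [-0.02  3.64 -0.03] turn 0.0
```

View pics/w8.png

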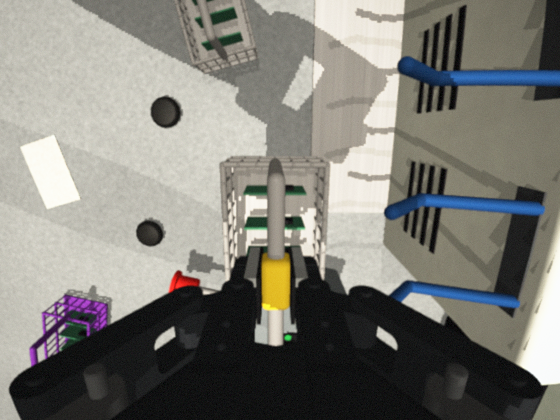

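```bash
python3 - <<'E'
from h import *
i=cam('wrist')
print(onz(i,[(389,213),(403,64)],.24).round(4))
h=np.array([.6217,-.1198]);ex=np.array([.999,.0446]);ey=np.array([-.0446,.999])
for sx,sy,z in((-.03,.03,.24),(-.03,-.03,.24),(0,.03,.21),(-.03,.1,.24)):
    p=h+sx*ex+sy*ey; print(p,proj(i,[*p,z]).round(1))
E
```

```text
[[ 0.5886 -0.092   0.24  ]
 [ 0.5854 -0.0211  0.24  ]]
[ 0.590392 -0.091168] [[392.6 211.7]]
[ 0.593068 -0.151108] [[380.4 312.4]]
[ 0.620362 -0.08983 ] [[421.4 198.8]]
[ 0.58727  -0.021238] [[407.   64.7]]
```

```bash
python3 -m creep '[0,0.4,0,0, 0,0.9,0,0, 0,1.4,0,0, 0,1.9,0,0, 0,2.4,0,0, 0,2.9,0,0, 0,3.3,0,0, 0,3.6,0,0, 0,3.6,0,0, 0,3.6,0,0, 0,3.6,0,0]';  python3 - <<'E'
from h import *
to(.6217,-.1198,.2035,92.6)
im=imaging.read_camera('wrist'); save(im,'w9')
E
```

```text
time: 11.3
eef_pos: [0.6213, -0.1199, 0.2407]
tcp_rot: [0.691, 0.723, -0.0, -0.0]
contact_force: [-0.1, -1.2, -1.5]
opening: 0.158
t 11.3 tcp [ 0.6213 -0.1199  0.2407] yaw 92.6 F [-0.1 -1.2 -1.5] op 0.158 -> units [0.   0.02 1.49] turn -0.0
```

View pics/w9.png

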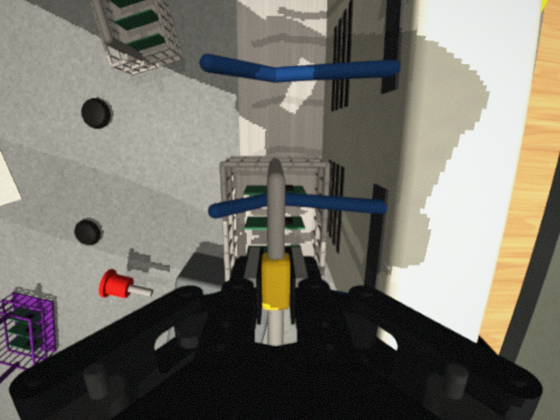

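The prong's lowest bend at (275,197) lies right under the bar. Lowering and releasing.

```bash
python3 -m creep '[0,0,0.3,0, 0,0,0.6,0, 0,0,0.9,0, 0,0,1.2,0, 0,0,1.4,0, 0,0,1.5,0, 0,0,1.5,0, 0,0,1.5,0]';  python3 - <<'E'
from h import *
to(.6217,-.1198,.2035,92.6)
E
python3 -m creep '[0,0,0,0, 0,0,0,0, 0,0,0,0, 0,0,0,0, 0,0,0,0, 0,0,0,0]' 150
python3 - <<'E'
from h import *
to(.6217,-.1198,.2035,92.6)
im=imaging.read_camera('wrist'); save(im,'w10')
E
```

```text
time: 12.02
eef_pos: [0.6217, -0.12, 0.2032]
tcp_rot: [0.691, 0.723, -0.0, -0.0]
contact_force: [-0.2, -0.1, -1.6]
opening: 0.153
t 12.02 tcp [ 0.6217 -0.12    0.2032] yaw 92.6 F [-0.2 -0.1 -1.6] op 0.153 -> units [ 0.01  0.   -0.01] turn -0.0
time: 12.52
eef_pos: [0.6218, -0.12, 0.2036]
tcp_rot: [0.691, 0.723, 0.0, 0.0]
contact_force: [0.5, 0.2, -0.3]
opening: 0.41
t 12.52 tcp [ 0.6218 -0.12    0.2036] yaw 92.6 F [ 0.5  0.2 -0.3] op 0.41 -> units [ 0.01 -0.    0.  ] turn -0.0
```

View pics/w10.png

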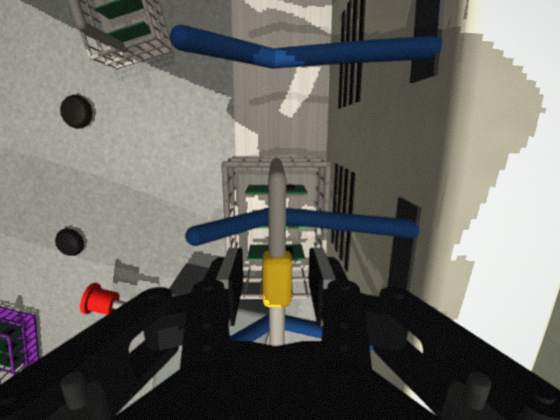

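Basket C rests on hook 4, and both prongs carry the bar at (277,220). Backing off straight up, then on to basket B.

```bash
python3 -m creep '[0,0,-0.5,0, 0,0,-1,0, 0,0,-2,0, 0,0,-3,0, 0,0,-3.6,0, 0,0,-3.6,0, 0,0,-3.6,0]';  python3 - <<'E'
from h import *
to(.45,0,.26,103)
i=cam('wrist'); im=imaging.read_camera('wrist'); save(im,'w11')
T=imaging.read_camera('top'); save(T,'t11')
for c,a,b in blobs(im,(22,150,120),(34,255,255),30)[0]: print('y',c,a,b,onz(i,c,.228).round(4))
for c,a,b in blobs(T,(22,150,120),(34,255,255),8)[0]: print('y',c,a,b,onz(cam('top'),c,.114).round(4))
E
```

```text
time: 13.15
eef_pos: [0.6224, -0.1202, 0.2959]
tcp_rot: [0.691, 0.723, 0.001, 0.002]
contact_force: [-0.5, 0.0, -1.0]
opening: 0.412
t 13.15 tcp [ 0.6224 -0.1202  0.2959] yaw 92.6 F [-0.5  0.  -1. ] op 0.412 -> units [ 5.12 -6.68  1.4 ] turn -2.08
y [118.4   8.1] 230 [110   0  17  19] [[0.5134 0.0248 0.228 ]]
y [494.   19.7] 313 [484   7  21  27] [[0.7646 0.0321 0.228 ]]
y [274.9 221.8] 543 [266 206  19  32] [[ 0.6227 -0.1174  0.228 ]]
y [  3.8 346.3] 114 [  0 339   9  15] [[ 0.3715 -0.2531  0.228 ]]
y [302.6 119.6] 35 [299 117   8   7] [[0.8459 0.0768 0.114 ]]
y [201.9 238.7] 41 [198 236   9   7] [[0.4696 0.3691 0.114 ]]
y [303.  245.6] 38 [299 243   9   6] [[0.4561 0.0683 0.114 ]]
y [450.6 324.1] 42 [447 321   9   7] [[ 0.2381 -0.3627  0.114 ]]
y [553.  388.7] 534 [546 368  14  47] [[ 0.0602 -0.6563  0.114 ]]
```

View pics/t11.png

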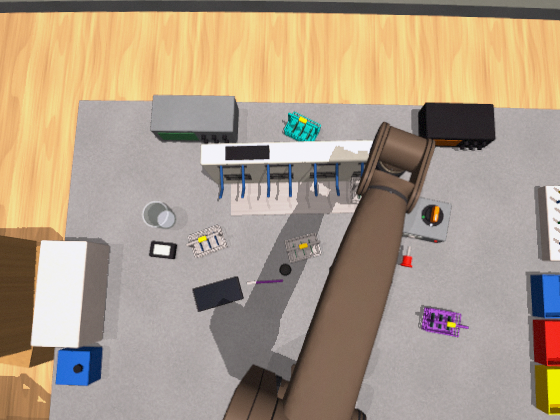

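```bash
python3 -m creep '[0.7,-1,0,-0.4, 1.5,-2,0,-1, 2.3,-3,0,-1.5, 3.1,-4,0,-2, 3.9,-5,0,-2, 4.6,-6,0.5,-2, 5.1,-6.7,1,-2, 5.1,-6.7,1.4,-2, 5.1,-6.7,1.4,-2, 5.1,-6.7,1.4,-2, 5.1,-6.7,1.4,-2]' 0;  python3 - <<'E'
from h import *
to(.45,0,.26,103)
i=cam('wrist'); im=imaging.read_camera('wrist'); save(im,'w12')
for c,a,b in blobs(im,(22,150,120),(34,255,255),30)[0]: print('y',c,a,b,onz(i,c,.114).round(4))
E
```

```text
time: 14.17
eef_pos: [0.4493, -0.0007, 0.2584]
tcp_rot: [0.626, 0.78, -0.0, -0.0]
contact_force: [1.3, -0.3, 0.1]
opening: 1.003
t 14.17 tcp [ 0.4493 -0.0007  0.2584] yaw 102.6 F [ 1.3 -0.3  0.1] op 1.003 -> units [ 0.02  0.03 -0.06] turn -0.09
y [296.3 133.3] 377 [289 120  15  28] [[0.4549 0.0696 0.114 ]]
y [445.6 408.3] 340 [435 398  23  22] [[ 0.7381 -0.2308  0.114 ]]
```

View pics/w12.png

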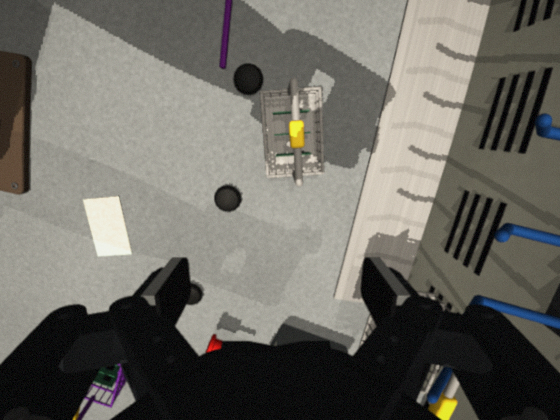

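```bash
python3 - <<'E'
from h import *
i=cam('wrist')
bar(i,(294.5,80),(298.5,184))
im=cv2.imread('pics/w12.png'); cv2.imwrite('pics/w12c.png',cv2.resize(im[65:205,235:355],None,fx=4,fy=4,interpolation=cv2.INTER_CUBIC))
e=None
to(.4552,.0693,.0905,105)
E
```

```text
bar mid [0.4559 0.069  0.112 ] len 0.098 ang 105.8
t 14.22 tcp [ 0.4496 -0.0008  0.2588] yaw 102.6 F [ 0.1 -0.4 -0. ] op 0.999 -> units [2.69 0.83 6.73] turn -0.49
```

View pics/w12c.png

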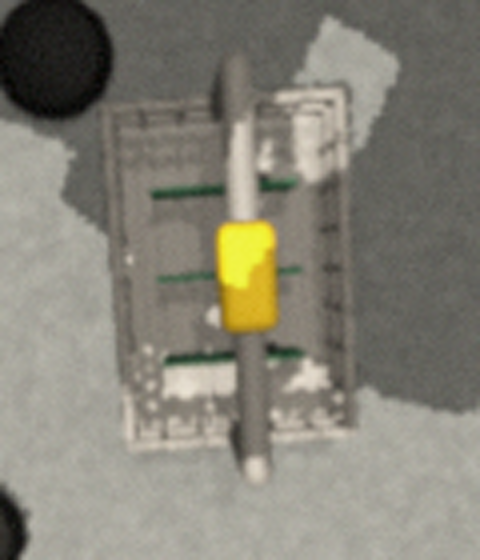

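The crop shows B's yellow block at (247,275) and its bar at about 105.5°. Gripping it.

```bash
python3 -m creep '[1.2,0.4,0.5,-0.3, 2.4,0.8,1,-0.58, 2.69,0.83,2,-0.58, 2.69,0.83,3,-0.58, 2.69,0.83,4,-0.58, 2.69,0.83,5,-0.58, 2.69,0.83,6,-0.58, 2.69,0.83,6.7,-0.58, 2.69,0.83,6.7,-0.58, 2.69,0.83,6.7,-0.58]' 0 40; python3 -m creep '[0,0,0,0, 0,0,0,0, 0,0,0,0, 0,0,0,0, 0,0,0,0, 0,0,0,0, 0,0,0,0, 0,0,0,0, 0,0,0,0, 0,0,0,0]' 255 60;  python3 - <<'E'
from h import *
to(.4552,.0693,.0905,105)
im=imaging.read_camera('wrist'); save(im,'w13')
E
```

```text
time: 15.05
eef_pos: [0.4545, 0.0697, 0.0905]
tcp_rot: [0.606, 0.796, -0.0, -0.001]
contact_force: [0.8, -0.0, 0.2]
opening: 0.998
time: 15.88
eef_pos: [0.4545, 0.07, 0.0915]
tcp_rot: [0.605, 0.796, 0.0, 0.0]
contact_force: [-1.9, -0.4, 4.9]
opening: 0.153
t 15.88 tcp [0.4545 0.07   0.0915] yaw 105.5 F [-1.9 -0.4  4.9] op 0.153 -> units [-0.03  0.02  0.04] turn 0.1
```

View pics/w13.png

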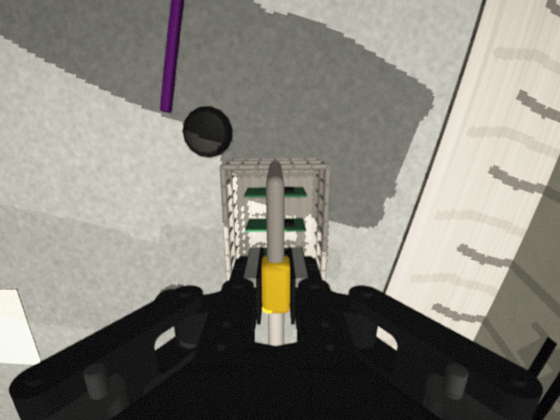

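```bash
python3 -m creep '[0,0,-0.3,0, 0,0,-0.8,0, 0,0,-1.6,0, 0,0,-2.4,0, 0,0,-3.2,0, 0,0,-4,0, 0,0,-4.8,0, 0,0,-5.5,0, 0,0,-5.9,0, 0,0,-5.9,0, 0,0,-5.9,0]';  python3 - <<'E'
from h import *
to(.5202,.1359,.240,92.6)
E
```

```text
time: 16.85
eef_pos: [0.4539, 0.07, 0.2379]
tcp_rot: [0.605, 0.796, -0.0, -0.0]
contact_force: [-0.4, 0.4, -1.3]
opening: 0.15
t 16.85 tcp [0.4539 0.07   0.2379] yaw 105.5 F [-0.4  0.4 -1.3] op 0.15 -> units [ 1.83  3.26 -0.09] turn 2.58
```

```bash
python3 -m creep '[0.5,0.8,-0.1,0.8, 1,1.6,-0.1,1.6, 1.5,2.4,-0.1,2.2, 1.83,3,-0.1,2.58, 1.83,3.26,-0.1,2.58, 1.83,3.26,-0.1,2.58, 1.83,3.26,-0.1,2.58, 1.83,3.26,-0.1,2.58]';  python3 - <<'E'
from h import *
to(.6101,.1399,.240,92.6)
im=imaging.read_camera('wrist'); save(im,'w14')
i=cam('wrist')
h=np.array([.6101,.1399]);ex=np.array([.999,.0446]);ey=np.array([-.0446,.999])
for sx,sy,z in((-.03,.03,.24),(-.03,-.03,.24)):
    p=h+sx*ex+sy*ey; print(p,proj(i,[*p,z]).round(1))
E
```

```text
time: 17.52
eef_pos: [0.5196, 0.1352, 0.2398]
tcp_rot: [0.691, 0.723, -0.001, -0.001]
contact_force: [0.0, -0.9, -1.1]
opening: 0.15
t 17.52 tcp [0.5196 0.1352 0.2398] yaw 92.6 F [ 0.  -0.9 -1.1] op 0.15 -> units [ 0.02  3.63 -0.01] turn -0.0
[0.578792 0.168532] [[392.2 209.9]]
[0.581468 0.108592] [[380. 311.]]
```

View pics/w14.png

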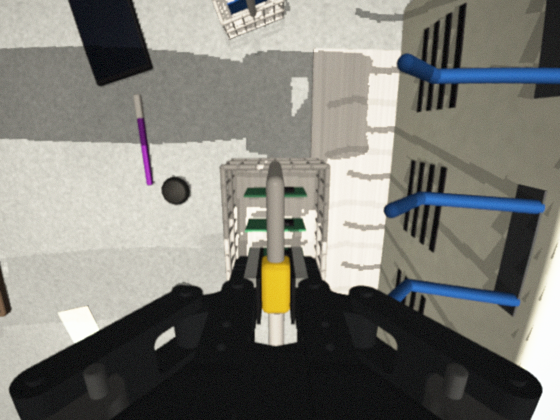

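Hook 2's near prong tip shows at (390,210), as predicted. Sliding in, then lowering.

```bash
python3 -m creep '[0,0.4,0,0, 0,0.9,0,0, 0,1.4,0,0, 0,1.9,0,0, 0,2.4,0,0, 0,2.9,0,0, 0,3.3,0,0, 0,3.6,0,0, 0,3.6,0,0, 0,3.6,0,0, 0,3.6,0,0]';  python3 - <<'E'
from h import *
to(.6101,.1399,.2025,92.6)
im=imaging.read_camera('wrist'); save(im,'w15')
E
python3 -m creep '[0,0,0.3,0, 0,0,0.6,0, 0,0,0.9,0, 0,0,1.2,0, 0,0,1.4,0, 0,0,1.5,0, 0,0,1.5,0, 0,0,1.5,0]';  python3 - <<'E'
from h import *
to(.6101,.1399,.2025,92.6)
im=imaging.read_camera('wrist'); save(im,'w16')
E
```

```text
time: 18.48
eef_pos: [0.61, 0.1399, 0.2407]
tcp_rot: [0.691, 0.723, -0.0, -0.0]
contact_force: [0.9, -0.1, -0.5]
opening: 0.15
t 18.48 tcp [0.61   0.1399 0.2407] yaw 92.6 F [ 0.9 -0.1 -0.5] op 0.15 -> units [0.   0.01 1.53] turn -0.0
time: 19.2
eef_pos: [0.6104, 0.1399, 0.2033]
tcp_rot: [0.691, 0.723, -0.0, -0.0]
contact_force: [-0.2, -0.0, -2.0]
opening: 0.149
t 19.2 tcp [0.6104 0.1399 0.2033] yaw 92.6 F [-0.2 -0.  -2. ] op 0.149 -> units [-0.   -0.01  0.03] turn -0.0
```

View pics/w16.png

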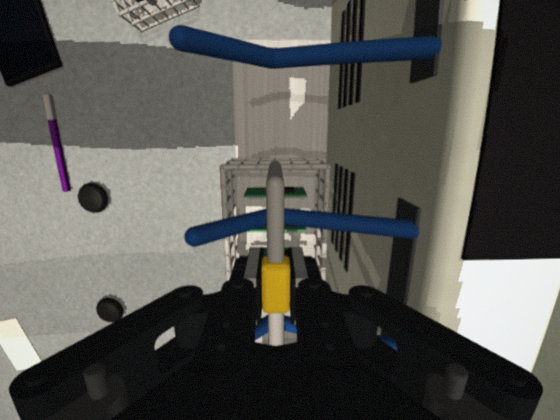

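```bash
python3 -m creep '[0,0,0,0, 0,0,0,0, 0,0,0,0, 0,0,0,0, 0,0,0,0, 0,0,0,0]' 150; python3 -m creep '[0,0,-0.5,0, 0,0,-1,0, 0,0,-2,0, 0,0,-3,0, 0,0,-3.6,0, 0,0,-3.6,0, 0,0,-3.6,0]';  python3 - <<'E'
from h import *
to(.46,.29,.26,110)
i=cam('wrist'); im=imaging.read_camera('wrist'); save(im,'w17')
T=imaging.read_camera('top'); save(T,'t17')
for c,a,b in blobs(im,(22,150,120),(34,255,255),30)[0]: print('y',c,a,b,onz(i,c,.228).round(4))
for c,a,b in blobs(T,(22,150,120),(34,255,255),8)[0]: print('y',c,a,b,onz(cam('top'),c,.114).round(4))
E
```

```text
time: 19.75
eef_pos: [0.6105, 0.1399, 0.2035]
tcp_rot: [0.691, 0.723, 0.0, 0.0]
contact_force: [-0.2, -0.6, 0.0]
opening: 0.412
time: 20.33
eef_pos: [0.6111, 0.14, 0.2959]
tcp_rot: [0.691, 0.723, 0.002, 0.001]
contact_force: [0.1, 0.4, -0.5]
opening: 0.411
t 20.33 tcp [0.6111 0.14   0.2959] yaw 92.6 F [ 0.1  0.4 -0.5] op 0.411 -> units [ 6.27 -5.77  1.41] turn -3.48
y [274.4 224.1] 543 [265 208  19  33] [[0.6112 0.1411 0.228 ]]
y [457.9 251.3] 229 [447 241  21  21] [[0.76   0.1243 0.228 ]]
y [302.6 119.6] 35 [299 117   8   7] [[0.8459 0.0768 0.114 ]]
y [373.  183.2] 41 [369 181   9   5] [[ 0.6492 -0.1394  0.114 ]]
y [201.9 238.7] 41 [198 236   9   7] [[0.4696 0.3691 0.114 ]]
y [450.7 324.2] 41 [447 322   9   6] [[ 0.2379 -0.363   0.114 ]]
y [553.1 388.9] 528 [547 368  13  47] [[ 0.0597 -0.6565  0.114 ]]
```

View pics/w17.png

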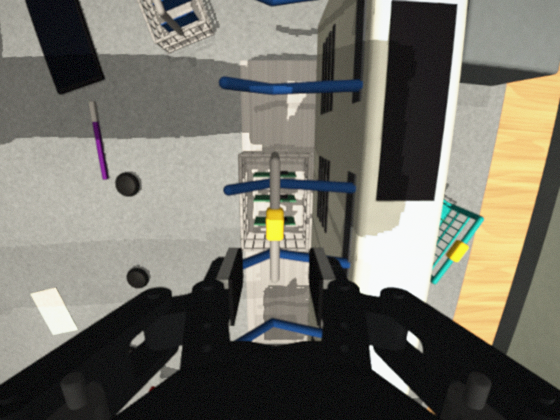

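Basket B hangs straight on hook 2, yellow block at (275,224). Basket A next.

```bash
python3 -m creep '[0.9,-0.8,0,-0.6, 1.8,-1.6,0,-1.2, 2.7,-2.4,0,-1.8, 3.6,-3.2,0,-2.4, 4.5,-4,0,-3, 5.4,-5,0.5,-3.5, 6.3,-5.8,1,-3.5, 6.3,-5.8,1.4,-3.5, 6.3,-5.8,1.4,-3.5, 6.3,-5.8,1.4,-3.5, 6.3,-5.8,1.4,-3.5]' 0;  python3 - <<'E'
from h import *
to(.46,.29,.26,110)
i=cam('wrist'); im=imaging.read_camera('wrist'); save(im,'w18')
for c,a,b in blobs(im,(22,150,120),(34,255,255),30)[0]: print('y',c,a,b,onz(i,c,.114).round(4))
E
```

```text
time: 21.35
eef_pos: [0.4591, 0.2901, 0.2582]
tcp_rot: [0.573, 0.819, -0.0, 0.0]
contact_force: [0.8, -1.3, 0.1]
opening: 1.002
t 21.35 tcp [0.4591 0.2901 0.2582] yaw 110.0 F [ 0.8 -1.3  0.1] op 1.002 -> units [-0.01  0.03 -0.07] turn 0.01
y [312.2 128.8] 390 [305 115  15  28] [[0.4684 0.3696 0.114 ]]
```

View pics/w18.png

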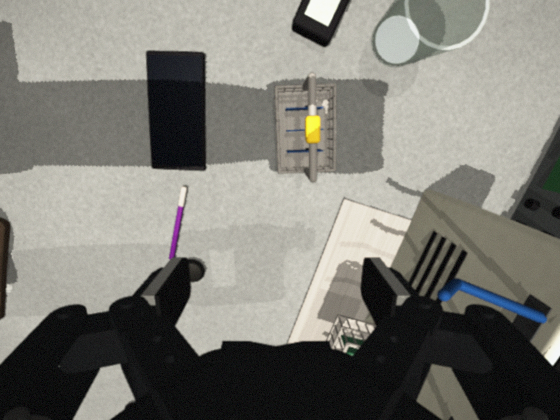

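```bash
python3 - <<'E'
from h import *
i=cam('wrist')
bar(i,(311.5,75),(313,181))
print('glass base',onz(i,[(398,40)],0).round(3),'rim',onz(i,[(447,5)],.12).round(3))
im=cv2.imread('pics/w18.png'); cv2.imwrite('pics/w18c.png',cv2.resize(im[65:205,250:370],None,fx=4,fy=4,interpolation=cv2.INTER_CUBIC))
to(.4687,.3693,.0905,110)
E
```

```text
bar mid [0.4697 0.3688 0.112 ] len 0.099 ang 112.5
glass base [[0.544 0.517 0.   ]] rim [[0.541 0.512 0.12 ]]
t 21.4 tcp [0.4595 0.29   0.2587] yaw 110.0 F [ 0.2 -0.7  0.8] op 0.999 -> units [2.85 1.43 6.73] turn 0.0
```

View pics/w18c.png

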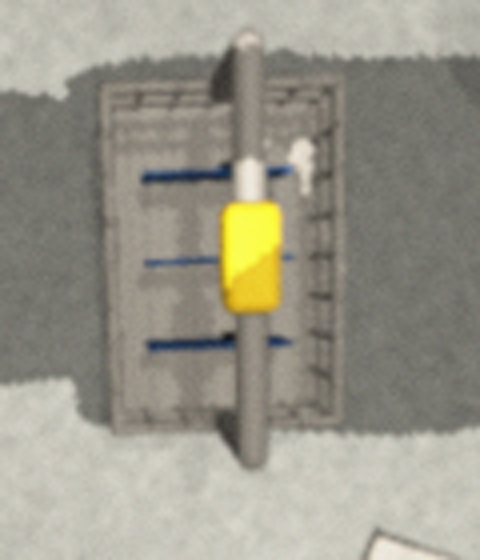

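The crop shows A's yellow block at (251,257) and its bar at about 112°. The glass at (0.54,0.51) is well clear.

```bash
python3 -m creep '[1.2,0.7,0.5,-0.2, 2.4,1.4,1,-0.4, 2.85,1.43,2,-0.4, 2.85,1.43,3,-0.4, 2.85,1.43,4,-0.4, 2.85,1.43,5,-0.4, 2.85,1.43,6,-0.4, 2.85,1.43,6.7,-0.4, 2.85,1.43,6.7,-0.4, 2.85,1.43,6.7,-0.4]' 0 40; python3 -m creep '[0,0,0,0, 0,0,0,0, 0,0,0,0, 0,0,0,0, 0,0,0,0, 0,0,0,0, 0,0,0,0, 0,0,0,0, 0,0,0,0, 0,0,0,0]' 255 60;  python3 - <<'E'
from h import *
to(.4687,.3693,.0905,112)
im=imaging.read_camera('wrist'); save(im,'w19')
E
```

```text
time: 22.23
eef_pos: [0.468, 0.3692, 0.0903]
tcp_rot: [0.559, 0.829, -0.001, -0.0]
contact_force: [0.2, -0.2, 1.5]
opening: 1.002
time: 23.07
eef_pos: [0.468, 0.3702, 0.0916]
tcp_rot: [0.558, 0.83, 0.001, 0.0]
contact_force: [0.0, 0.6, 4.1]
opening: 0.155
t 23.07 tcp [0.468  0.3702 0.0916] yaw 112.1 F [0.  0.6 4.1] op 0.155 -> units [-0.05  0.01  0.04] turn 0.02
```

View pics/w19.png

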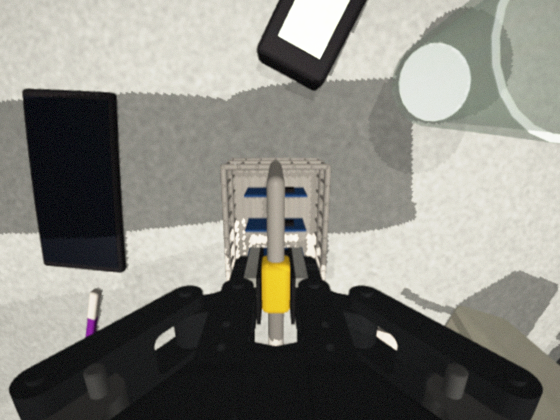

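```bash
python3 -m creep '[0,0,-0.3,0, 0,0,-0.8,0, 0,0,-1.6,0, 0,0,-2.4,0, 0,0,-3.2,0, 0,0,-4,0, 0,0,-4.8,0, 0,0,-5.5,0, 0,0,-5.9,0, 0,0,-5.9,0, 0,0,-5.9,0]';  python3 - <<'E'
from h import *
to(.5144,.2658,.240,92.6)
E
```

```text
time: 24.03
eef_pos: [0.4673, 0.3698, 0.2383]
tcp_rot: [0.559, 0.829, -0.0, -0.0]
contact_force: [-0.2, 0.7, -2.4]
opening: 0.151
t 24.03 tcp [0.4673 0.3698 0.2383] yaw 112.1 F [-0.2  0.7 -2.4] op 0.151 -> units [-4.56  0.18 -0.07] turn 3.9
```

```bash
python3 -m creep '[-0.7,0,-0.1,0.6, -1.4,0,-0.1,1.2, -2.2,0.1,-0.1,1.9, -3,0.1,-0.1,2.6, -3.8,0.18,-0.1,3.3, -4.4,0.18,-0.1,3.9, -4.56,0.18,-0.1,3.9, -4.56,0.18,-0.1,3.9, -4.56,0.18,-0.1,3.9, -4.56,0.18,-0.1,3.9]';  python3 - <<'E'
from h import *
to(.6043,.2698,.240,92.6)
im=imaging.read_camera('wrist'); save(im,'w20')
i=cam('wrist')
h=np.array([.6043,.2698]);ex=np.array([.999,.0446]);ey=np.array([-.0446,.999])
for sx,sy,z in((-.03,.03,.24),(-.03,-.03,.24)):
    p=h+sx*ex+sy*ey; print(p,proj(i,[*p,z]).round(1))
E
```

```text
time: 24.87
eef_pos: [0.5139, 0.2666, 0.2401]
tcp_rot: [0.69, 0.723, -0.0, -0.001]
contact_force: [0.3, 0.4, -1.2]
opening: 0.152
t 24.87 tcp [0.5139 0.2666 0.2401] yaw 92.7 F [ 0.3  0.4 -1.2] op 0.152 -> units [-0.04  3.62 -0.  ] turn 0.02
[0.572992 0.298432] [[391.5 213.1]]
[0.575668 0.238492] [[379.3 313.5]]
```

View pics/w20.png

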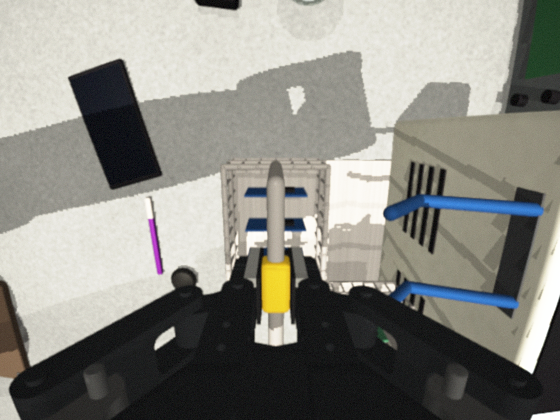

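```bash
python3 -m creep '[0,0.4,0,0, 0,0.9,0,0, 0,1.4,0,0, 0,1.9,0,0, 0,2.4,0,0, 0,2.9,0,0, 0,3.3,0,0, 0,3.6,0,0, 0,3.6,0,0, 0,3.6,0,0, 0,3.6,0,0]'; 
python3 -m creep '[0,0,0.3,0, 0,0,0.6,0, 0,0,0.9,0, 0,0,1.2,0, 0,0,1.4,0, 0,0,1.5,0, 0,0,1.5,0, 0,0,1.5,0]';  python3 - <<'E'
from h import *
to(.6043,.2698,.2025,92.6)
im=imaging.read_camera('wrist'); save(im,'w21')
E
```

```text
time: 25.83
eef_pos: [0.6041, 0.2701, 0.2406]
tcp_rot: [0.691, 0.723, -0.0, -0.0]
contact_force: [-0.5, 1.0, -2.2]
opening: 0.158
time: 26.5
eef_pos: [0.6045, 0.27, 0.2033]
tcp_rot: [0.691, 0.723, -0.0, -0.0]
contact_force: [0.1, -1.0, -1.9]
opening: 0.154
t 26.5 tcp [0.6045 0.27   0.2033] yaw 92.6 F [ 0.1 -1.  -1.9] op 0.154 -> units [-0.01 -0.01  0.03] turn -0.0
```

View pics/w21.png

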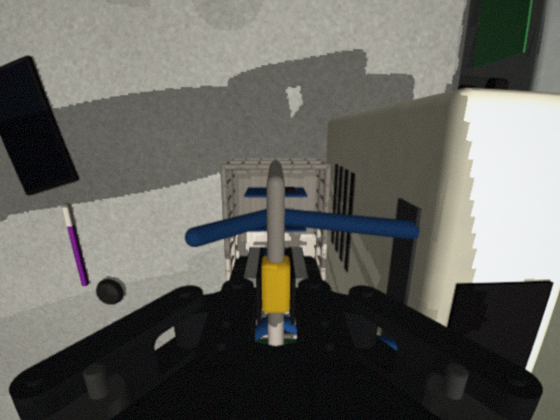

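```bash
python3 -m creep '[0,0,0,0, 0,0,0,0, 0,0,0,0, 0,0,0,0, 0,0,0,0, 0,0,0,0]' 150; python3 -m creep '[0,0,-0.5,0, 0,0,-1,0, 0,0,-2,0, 0,0,-3,0, 0,0,-3.6,0, 0,0,-3.6,0, 0,0,-3.6,0]';  python3 - <<'E'
from h import *
to(.38,-.245,.22,-10.5)
i=cam('wrist'); im=imaging.read_camera('wrist'); save(im,'w22')
T=imaging.read_camera('top'); save(T,'t22')
S=imaging.read_camera('scene'); save(S,'s22')
for c,a,b in blobs(im,(22,150,120),(34,255,255),30)[0]: print('y',c,a,b,onz(i,c,.228).round(4))
for c,a,b in blobs(T,(22,150,120),(34,255,255),8)[0]: print('y',c,a,b,onz(cam('top'),c,.225).round(4))
E
```

```text
time: 27.05
eef_pos: [0.6046, 0.2701, 0.2036]
tcp_rot: [0.691, 0.723, 0.0, 0.0]
contact_force: [0.3, 0.4, 0.8]
opening: 0.411
time: 27.63
eef_pos: [0.6052, 0.2703, 0.296]
tcp_rot: [0.691, 0.723, 0.002, 0.001]
contact_force: [-1.2, -0.2, -0.7]
opening: 0.412
t 27.63 tcp [0.6052 0.2703 0.296 ] yaw 92.6 F [-1.2 -0.2 -0.7] op 0.412 -> units [-20.18  -9.95   2.98] turn 20.62
y [274.7 223.8] 536 [266 208  18  32] [[0.6055 0.2716 0.228 ]]
y [302.6 119.6] 35 [299 117   8   7] [[0.8036 0.0781 0.225 ]]
y [373.  183.2] 41 [369 181   9   5] [[ 0.6238 -0.1194  0.225 ]]
y [279.3 185.4] 50 [275 183  10   6] [[0.612  0.1388 0.225 ]]
y [450.7 324.2] 41 [447 322   9   6] [[ 0.2481 -0.3237  0.225 ]]
y [553.1 389. ] 524 [547 368  13  47] [[ 0.0851 -0.5918  0.225 ]]
```

View pics/t22.png

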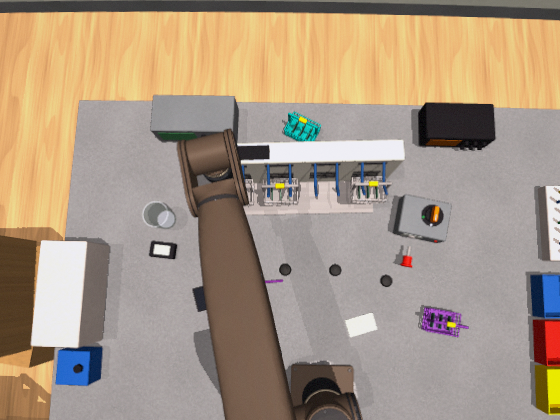

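View pics/s22.png

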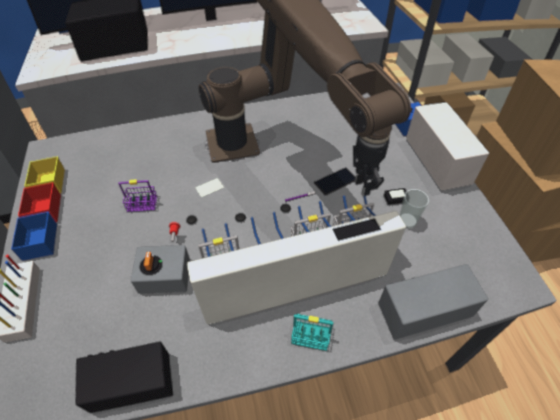

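All three white baskets hang: yellow grips at top (279,185) and (373,183), the third under the wrist at wrist (275,224). Neither view shows a fourth white basket. Returning to the damper knob.

```bash
python3 -m creep '[-1,-1,0,0.6, -2,-2,0,1.4, -3.5,-3,0,2.8, -5,-4,0,4.2, -6.5,-5,0,5.6, -8,-6,0,7, -9.5,-7,0,8.4, -11,-7.7,0,9.8, -12.5,-8,0,11.2, -14,-8.5,0.5,12.6, -15.5,-8.8,1,14, -17,-9.2,1.5,15.4, -18.5,-9.6,2,16.8, -20.2,-9.9,2.5,18.2, -20.2,-9.9,3,19.6, -20.2,-9.9,3,20.6, -20.2,-9.9,3,20.6, -20.2,-9.9,3,20.6, -20.2,-9.9,3,20.6]' 0;  python3 - <<'E'
from h import *
to(.4216,-.2539,.032,-10.5)
i=cam('wrist'); im=imaging.read_camera('wrist'); save(im,'w23')
for c,a,_ in blobs(im,(0,180,100),(6,255,255),30)[0]: print('red',c,a,onz(i,c,.05).round(4))
E
```

```text
time: 29.37
eef_pos: [0.3801, -0.2452, 0.2181]
tcp_rot: [0.996, -0.089, -0.0, -0.0]
contact_force: [0.9, 0.3, 0.1]
opening: 0.997
t 29.37 tcp [ 0.3801 -0.2452  0.2181] yaw -10.3 F [0.9 0.3 0.1] op 0.997 -> units [1.7  0.05 7.44] turn 0.05
red [354.1  79.6] 48 [[ 0.4836 -0.3425  0.05  ]]
red [276.7 159.9] 795 [[ 0.4184 -0.2521  0.05  ]]
```

View pics/w23.png

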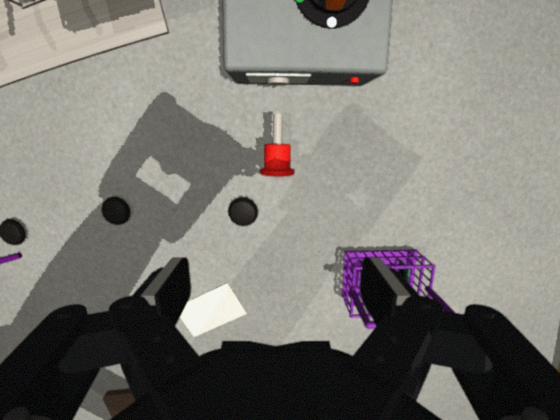

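```bash
python3 - <<'E'
from h import *
T=imaging.read_camera('top'); save(T,'t23')
for c,a,b in blobs(T,(22,150,120),(34,255,255),8)[0]: print('y',c,a,b,onz(cam('top'),c,.225).round(4))
cv2.imwrite('pics/t23c.png',cv2.resize(T[130:290,185:465,::-1],None,fx=2.8,fy=2.8,interpolation=cv2.INTER_CUBIC))
E
```

```text
y [302.6 119.7] 34 [299 117   8   7] [[0.8033 0.0781 0.225 ]]
y [373.  183.3] 42 [369 181   9   6] [[ 0.6235 -0.1194  0.225 ]]
y [279.3 185.5] 51 [275 183  10   6] [[0.6117 0.1388 0.225 ]]
y [231.9 186.8] 49 [228 184   9   6] [[0.6053 0.2696 0.225 ]]
y [452.6 324.8] 22 [449 323   7   5] [[ 0.2466 -0.3287  0.225 ]]
y [553.1 388.9] 527 [547 368  13  47] [[ 0.0853 -0.5918  0.225 ]]
```

View pics/t23c.png

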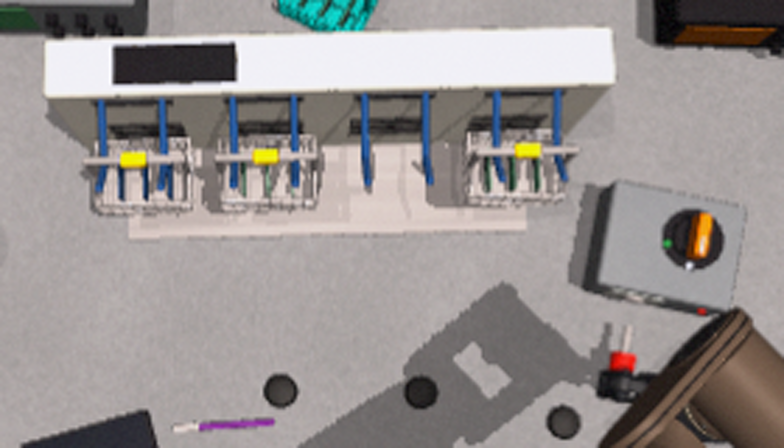

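All three hang level at their hooks, at crop (132,159), (265,156) and (527,150), within 2 mm of the rest points. Gripping the knob and pushing it home.

```bash
python3 -m creep '[0.8,0,1,0, 1.7,0.05,2,0, 1.7,0.05,3,0, 1.7,0.05,4,0, 1.7,0.05,5,0, 1.7,0.05,6,0, 1.7,0.05,7,0, 1.7,0.05,7.4,0, 1.7,0.05,7.4,0, 1.7,0.05,7.4,0]' 0 40; python3 -m creep '[0,0,0,0, 0,0,0,0, 0,0,0,0, 0,0,0,0, 0,0,0,0, 0,0,0,0, 0,0,0,0, 0,0,0,0, 0,0,0,0, 0,0,0,0]' 255 60;  python3 -m creep '[0.3,0,0,0, 0.6,0,0,0, 0.9,0,0,0, 1.2,0,0,0, 1.4,0,0,0, 1.46,0,0,0, 1.46,0,0,0, 1.46,0,0,0, 1.46,0,0,0]'; python3 - <<'E'
from h import *
to(.456,-.2603,.032,-10.5)
im=imaging.read_camera('wrist'); save(im,'w24')
E
```

```text
time: 30.3
eef_pos: [0.4221, -0.2545, 0.0338]
tcp_rot: [0.996, -0.09, 0.0, 0.0]
contact_force: [0.0, -0.1, 1.1]
opening: 0.999
time: 31.13
eef_pos: [0.4221, -0.2544, 0.0345]
tcp_rot: [0.996, -0.091, 0.0, -0.0]
contact_force: [-0.7, 2.7, 6.0]
opening: 0.311
time: 31.88
eef_pos: [0.4565, -0.261, 0.0344]
tcp_rot: [0.996, -0.091, -0.002, -0.001]
contact_force: [-6.3, 2.5, 10.9]
opening: 0.307
t 31.88 tcp [ 0.4565 -0.261   0.0344] yaw -10.4 F [-6.3  2.5 10.9] op 0.307 -> units [-0.02 -0.02  0.1 ] turn 0.02
```

View pics/w24.png

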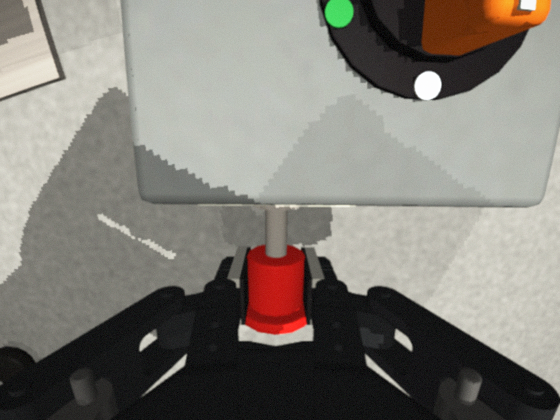

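The knob is home, with the rod's visible end back at the box face (277,207). Releasing and moving to the dial.

```bash
python3 -m creep '[0,0,0,0, 0,0,0,0, 0,0,0,0, 0,0,0,0, 0,0,0,0]' 40; python3 -m creep '[0,0,-0.7,0, 0,0,-1.5,0, 0,0,-3,0, 0,0,-4.5,0, 0,0,-6,0, 0,0,-7.5,0, 0.6,1.4,-8.6,0, 1.2,1.7,-8.6,0, 1.2,1.7,-8.6,0, 1.2,1.7,-8.6,0]' 0;  python3 - <<'E'
from h import *
to(.48,-.31,.25,-10.5)
i=cam('wrist');im=imaging.read_camera('wrist'); save(im,'w25')
for c,a,_ in blobs(im,(0,180,100),(6,255,255),30)[0]: print('red',c,a,onz(i,c,.05).round(4))
bl,l=blobs(im,(8,180,120),(20,255,255),50)
for c,a,b in bl: print('or',c,a,b,onz(i,c,.12).round(4))
E
```

```text
time: 32.35
eef_pos: [0.4575, -0.2611, 0.033]
tcp_rot: [0.996, -0.091, -0.0, -0.0]
contact_force: [0.5, 0.8, 0.6]
opening: 0.849
time: 33.18
eef_pos: [0.4794, -0.3088, 0.2482]
tcp_rot: [0.996, -0.091, -0.0, -0.0]
contact_force: [-0.4, -0.0, -1.0]
opening: 1.0
t 33.18 tcp [ 0.4794 -0.3088  0.2482] yaw -10.4 F [-0.4 -0.  -1. ] op 1.0 -> units [ 0.03  0.04 -0.07] turn 0.01
red [240.2 220.3] 632 [[ 0.4507 -0.258   0.05  ]]
red [554.9 336.4] 262 [[ 0.1821 -0.6866  0.05  ]]
or [278.  113.3] 528 [271  90  17  53] [[ 0.5618 -0.3249  0.12  ]]
```

View pics/w25.png

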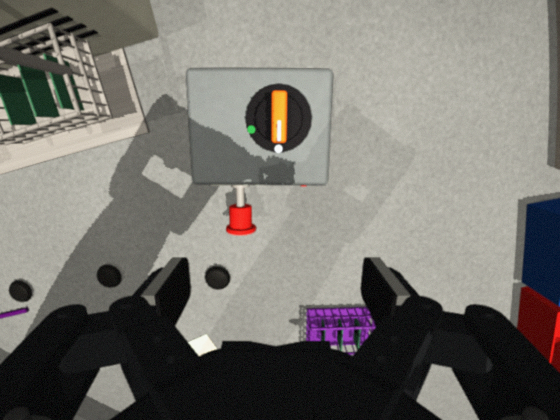

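```bash
python3 - <<'E'
from h import *
i=cam('wrist')
im=cv2.imread('pics/w25.png'); cv2.imwrite('pics/w25c.png',cv2.resize(im[60:190,215:345],None,fx=4,fy=4,interpolation=cv2.INTER_CUBIC))
bar(i,(280,91),(280,143),.12)
print('disc',onz(i,[(278.5,117.5)],.088).round(4),'white',onz(i,[(278.5,149)],.082),'green',onz(i,[(251,129)],.082))
E
```

```text
bar mid [ 0.5571 -0.3249  0.12  ] len 0.045 ang -10.2
disc [[ 0.5586 -0.3241  0.088 ]] white [[ 0.52787122 -0.31853052  0.082     ]] green [[ 0.55282805 -0.2944595   0.082     ]]
```

View pics/w25c.png

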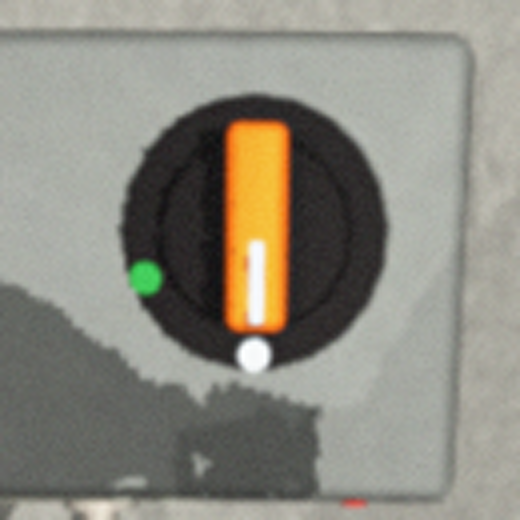

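```bash
python3 - <<'E'
from h import *
to(.557,-.3246,.096,-10.5)
E
```

```text
t 33.23 tcp [ 0.4788 -0.3079  0.2471] yaw -10.4 F [-0.6  0.9  0.4] op 1.002 -> units [3.21 0.1  6.04] turn 0.02
```

```bash
python3 -m creep '[1,0,0.3,0, 2,0.1,0.8,0, 3.2,0.1,1.5,0, 3.2,0.1,2.5,0, 3.2,0.1,3.5,0, 3.2,0.1,4.5,0, 3.2,0.1,5.3,0, 3.2,0.1,5.8,0, 3.2,0.1,6,0, 3.2,0.1,6,0, 3.2,0.1,6,0]' 0 40; python3 -m creep '[0,0,0,0, 0,0,0,0, 0,0,0,0, 0,0,0,0, 0,0,0,0, 0,0,0,0, 0,0,0,0, 0,0,0,0, 0,0,0,0, 0,0,0,0]' 255 40;  python3 - <<'E'
from h import *
to(.557,-.3246,.096,-10.5)
im=imaging.read_camera('wrist'); save(im,'w26')
E
```

```text
time: 34.15
eef_pos: [0.5578, -0.3253, 0.099]
tcp_rot: [0.996, -0.091, 0.0, 0.0]
contact_force: [-0.5, -0.2, 0.3]
opening: 0.999
time: 34.98
eef_pos: [0.5576, -0.3262, 0.0989]
tcp_rot: [0.996, -0.091, 0.0, 0.001]
contact_force: [-2.0, -2.6, 2.1]
opening: 0.153
t 34.98 tcp [ 0.5576 -0.3262  0.0989] yaw -10.4 F [-2.  -2.6  2.1] op 0.153 -> units [-0.03 -0.06  0.12] turn 0.01
```

View pics/w26.png

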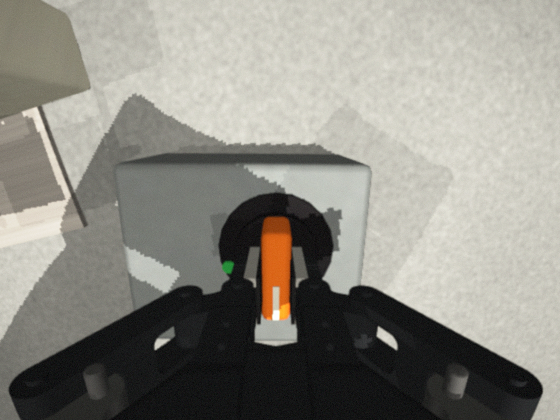

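The orange bar at (277,270) is held. Turning it clockwise.

```bash
python3 -m creep '[0,0,0,1, 0,0,0,2, 0,0,0,3, 0,0,0,4, 0,0,0,5, 0,0,0,6, 0,0,0,7, 0,0,0,8, 0,0,0,9, 0,0,0,10, 0,0,0,11, 0,0,0,12, 0,0,0,13, 0,0,0,13.8, 0,0,0,13.8, 0,0,0,13.8, 0,0,0,13.8]';  python3 - <<'E'
from h import *
to(.557,-.3246,.096,-10.5)
print(ctrl.get_state()['wrist_torque'])
im=imaging.read_camera('wrist'); save(im,'w27')
E
```

```text
time: 36.45
eef_pos: [0.5585, -0.3253, 0.0989]
tcp_rot: [0.77, -0.638, 0.001, -0.0]
contact_force: [2.8, -0.8, 3.4]
opening: 0.154
t 36.45 tcp [ 0.5585 -0.3253  0.0989] yaw -79.3 F [ 2.8 -0.8  3.4] op 0.154 -> units [-0.04  0.06  0.12] turn -13.76
[-0.38112415 -0.22560106 -0.09199249]
```

View pics/w27.png

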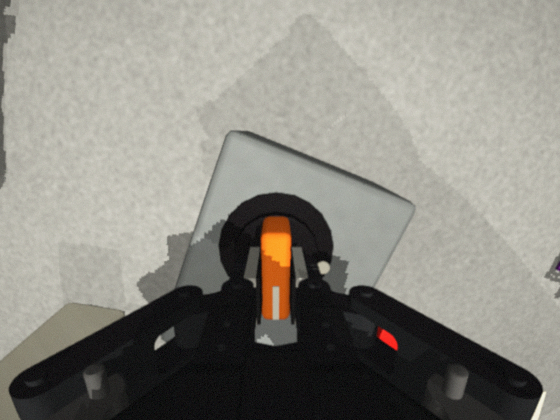

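Turned by 69°. Releasing, going up and away, then checking everything.

```bash
python3 -m creep '[0,0,0,0, 0,0,0,0, 0,0,0,0, 0,0,0,0, 0,0,0,0, 0,0,0,0]' 100; python3 -m creep '[0,0,-0.7,0, 0,0,-1.4,0, 0,0,-2.5,0, 0,0,-4,0, 0,0,-5.5,0, 0,0,-6.5,-1, 0,0,-6.5,-2, 0,0,-6.5,-3, 0,-1,-6.5,-4, 0,-2,-6.5,-5, 0,-3,-6.5,-6, 0,-4,-6.5,-7, 0,-4,-6.5,-8, 0,-4,-6.5,-8, 0,-4,-6.5,-8]';  python3 - <<'E'
from h import *
to(.45,-.33,.26,-40)
i=cam('wrist');im=imaging.read_camera('wrist'); save(im,'w28')
T=imaging.read_camera('top'); save(T,'t28'); S=imaging.read_camera('scene'); save(S,'s28')
for c,a,b in blobs(T,(22,150,120),(34,255,255),8)[0]: print('y',c,a,b,onz(cam('top'),c,.225).round(4))
for c,a,_ in blobs(T,(0,180,120),(6,255,255))[0]: print('red',c,a,onz(cam('top'),c,.06).round(4))
cv2.imwrite('pics/t28c.png',cv2.resize(T[130:290,185:465,::-1],None,fx=2.8,fy=2.8,interpolation=cv2.INTER_CUBIC))
E
```

```text
time: 37.0
eef_pos: [0.5573, -0.3251, 0.0979]
tcp_rot: [0.769, -0.639, -0.001, -0.0]
contact_force: [-0.7, -0.1, -0.1]
opening: 0.611
time: 38.25
eef_pos: [0.6558, -0.3067, 0.2604]
tcp_rot: [0.941, -0.338, -0.0, -0.0]
contact_force: [-0.7, -0.2, -0.5]
opening: 0.606
t 38.25 tcp [ 0.6558 -0.3067  0.2604] yaw -39.5 F [-0.7 -0.2 -0.5] op 0.606 -> units [-5.76  5.96  0.02] turn 0.1
y [302.6 119.7] 34 [299 117   8   7] [[0.8033 0.0781 0.225 ]]
y [373.  183.1] 46 [369 181   9   6] [[ 0.6241 -0.1195  0.225 ]]
y [279.3 185.5] 51 [275 183  10   6] [[0.6117 0.1388 0.225 ]]
y [231.9 186.8] 49 [228 184   9   6] [[0.6053 0.2696 0.225 ]]
y [450.7 324.1] 43 [447 321   9   7] [[ 0.2483 -0.3237  0.225 ]]
y [553.  388.7] 536 [546 368  14  47] [[ 0.0858 -0.5916  0.225 ]]
red [552.2 341.6] 624 [[ 0.1853 -0.6917  0.06  ]]
```

View pics/t28c.png

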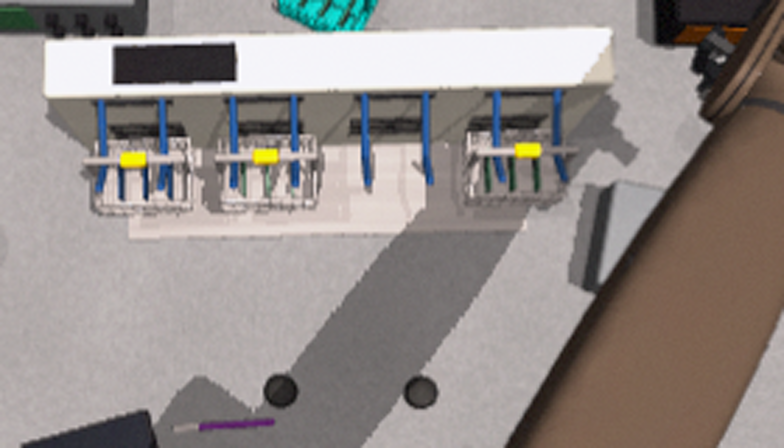

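View pics/w28.png

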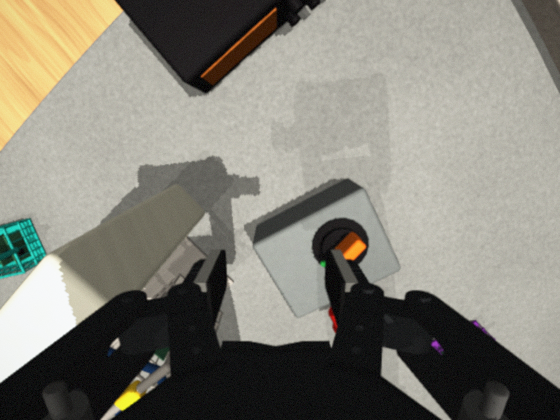

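View pics/s28.png

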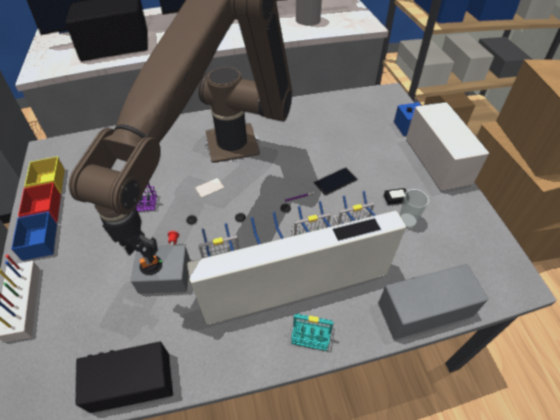

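I moved away on the far side of the box, harmlessly. Moving back in front of the box for a clear look at both controls.

```bash
python3 -m creep '[-1,1,0,-0.8, -2,2,0,-2, -3,3,0,-3.2, -4,4,0,-4.4, -5,5,0,-5.6, -5.8,5.9,0,-6, -5.8,5.9,0,-6, -5.8,5.9,0,-6, -5.8,5.9,0,-6, -5.8,5.9,0,-6, -5.8,5.9,0,-6]';  python3 - <<'E'
from h import *
to(.48,-.31,.25,-10.5)
i=cam('wrist');im=imaging.read_camera('wrist'); save(im,'w29')
for c,a,_ in blobs(im,(0,180,100),(6,255,255),30)[0]: print('red',c,a,onz(i,c,.05).round(4))
for z,lo,hi in((.12,(8,180,120),(20,255,255)),):
    for c,a,b in blobs(im,lo,hi,50)[0]: print('or',c,a,b,onz(i,c,z).round(4))
E
```

```text
time: 39.32
eef_pos: [0.451, -0.3287, 0.2609]
tcp_rot: [0.997, -0.082, 0.0, -0.0]
contact_force: [0.2, -0.4, 0.0]
opening: 0.608
t 39.32 tcp [ 0.451  -0.3287  0.2609] yaw -9.4 F [ 0.2 -0.4  0. ] op 0.608 -> units [ 1.02 -0.93  0.44] turn 0.22
red [221.  197.2] 605 [[ 0.4514 -0.2585  0.05  ]]
red [541.4 317.7] 1298 [[ 0.1902 -0.6956  0.05  ]]
or [255.2  89.4] 503 [230  74  50  32] [[ 0.5588 -0.3264  0.12  ]]
```

View pics/w29.png

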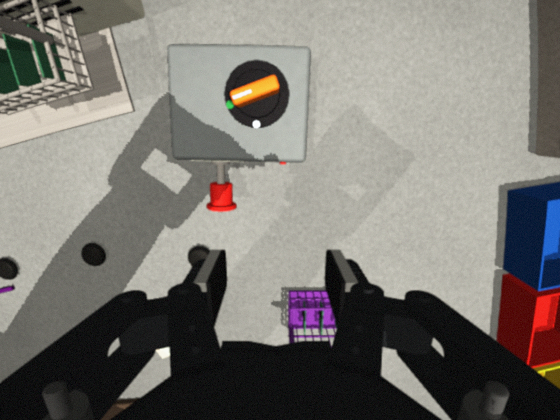

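The stripe points at the green dot (230,105), and the red knob is at (221,197) near the box. One last numeric check of the knob, the baskets and the bystanders before I hand in.

```bash
python3 - <<'E'
from h import *
i=cam('wrist'); print('knob back end',onz(i,[(221.5,184)],.06).round(4),'(home before: .4686,-.2628)')
T=imaging.read_camera('top'); save(T,'t30'); T0=cv2.imread('pics/top0.png')[:,:,::-1]
for c,a,b in blobs(T,(22,150,120),(34,255,255),8)[0]: print('y',c,onz(cam('top'),c,.225).round(4))
cv2.imwrite('pics/cmp.png',np.vstack([cv2.resize(X[190:320,130:420,::-1],None,fx=2.2,fy=2.2) for X in(T0,T)]))
E
```

```text
knob back end [[ 0.469  -0.2647  0.06  ]] (home before: .4686,-.2628)
y [302.6 119.7] [[0.8033 0.0781 0.225 ]]
y [373.  183.2] [[ 0.6238 -0.1194  0.225 ]]
y [279.3 185.5] [[0.6117 0.1388 0.225 ]]
y [231.9 186.8] [[0.6053 0.2696 0.225 ]]
y [553.1 389. ] [[ 0.0851 -0.5918  0.225 ]]
```

View pics/cmp.png

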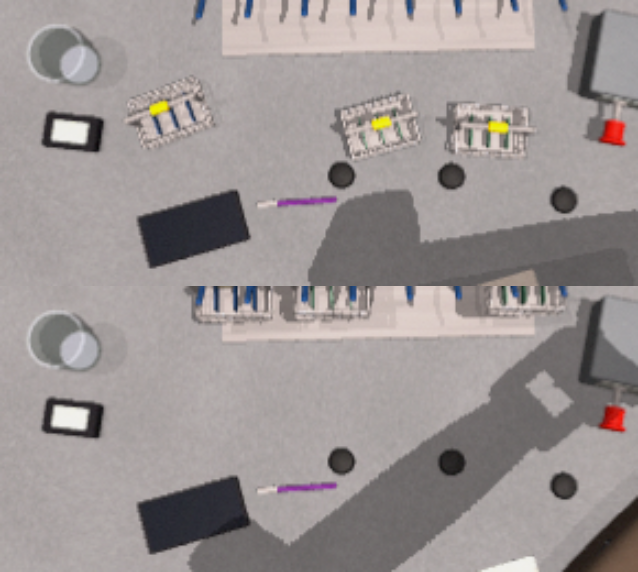

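The before and after views show glass, adapter, phone, pen and stones unmoved, and the baskets where I left them. Handing in.

```bash
python3 -c "
from plant import ctrl
print(ctrl.sign_off())"
```

```text
the job is handed in; nothing more can be done
None
```

The job is done and handed in at about 39 s of the 208 s allowed; the sign-off gave no verdict. I pulled the damper knob out about 35 mm to its stop, hung the three white baskets on hooks 1, 2 and 4, pushed the knob home, then turned the timer dial about 69° clockwise to the green dot. No fourth white basket was in view, and I left the purple and turquoise look-alikes alone.

The last pictures showed:
- **Baskets:** all three handles sat within about 2 mm of my estimate of the hook rest points, and did not move between the last checks.
- **Knob:** it was back at its starting position to within about 2 mm. That is at the limit of the camera calibration; the rule allows 4 mm.
- **Timer:** the dial's white stripe pointed at the green dot.
- **Bystanders:** glass, adapter, phone, pen and stones looked unmoved in before and after views.
- **Robot:** the gripper was clear of everything.

One retreat went to the far side of the control box instead of the near side, without touching anything. No check failed or disagreed with another.

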